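# Stir the bead sample under the video microscope

### The job

Take the blue-handled rod from the stand and stir the sample beads in the dish under the microscope: start on the column side of the dish with the rod's foot down among the beads, and go round two full turns anticlockwise (seen from above) back to the column side, sweeping wide enough that most of the beads end up clearly shifted from where they lay. Lean the rod so that nothing touches the microscope, and spill no bead. Then hang the rod back upright in a free hole of the stand, collar resting on the top plate, leaving the yellow-handled rod and the other things on the bench where they are.

Things in the scene. Friction and masses are not known exactly. Their poses are not given: they have to be found in the camera images.
- blue_rod: Steel stirring rod, 192 mm long, 120 g, hanging upright by its collar in a stand hole. Origin: centre of the foot's underside (20 mm above the table at first); z along the rod to the handle. Going up: foot 18 mm in diameter (0 to 20 mm), stem 12 mm (28 to 120), black collar 48 mm (120 to 126), blue handle 18 x 18 mm (126 to 192), flats square to x and y.
- blue_rod_tip (a point): The same point as the blue rod's origin: centre of its foot's underside.
- blue_rod_grip (a point): Middle of the blue handle, on the rod's axis, 160 mm above the foot's underside.
- yellow_rod: A like rod with a yellow handle, hanging in the stand's other hole. Leave it.
- stand: White rod stand, fixed, 100 x 210 mm and 140 mm high: base plate 12 mm thick and top plate (its top at 140 mm) on two end walls. Origin: centre of its underside; y along its length. Through the top plate go two holes 32 mm in diameter, 96 mm apart.
- hole_a (a point): Centre of one hole of the stand, at the level of the top plate's upper face (140 mm above the table).
- hole_b (a point): Centre of the other hole, same level. One hole holds the blue rod at the start, the other the yellow one.
- microscope: Video microscope, fixed. Origin on the table below the dish's centre, x towards the column. Base 20 mm thick, x -95 to 205, y +-140 mm. Column at x = 165, 510 mm high. Head centred over the dish: ring light 84 mm wide, underside 278 mm above the table; tube 56 mm wide; 85 mm camera on top (515). A gripper upright over the dish hits the head: lean it about 35 degrees away from the column.
- stage_centre (a point): Point on the upper face of the microscope's base plate (20 mm above the table), at the centre of the dish. x axis towards the column, z up; an anticlockwise turn goes from +x to +y.
- dish: Round aluminium dish, fixed on the base plate. Origin: centre of its underside, 20 mm above the table. Inside radius 78 mm, wall 4 mm, floor 4 mm thick (inner floor 24 mm above the table), rim 28 mm above its underside. The beads lie together in one half of it; which half differs.
- bead0: White drum-shaped smooth glazed ceramic bead, 22 mm in diameter, 18 mm high, 14 g, one of six on the dish's floor. Origin: centre of its underside as it stands.
- bead1: Orange drum-shaped smooth glazed ceramic bead, 22 mm in diameter, 18 mm high, 14 g, one of six on the dish's floor. Origin: centre of its underside as it stands.
- bead2: White drum-shaped smooth glazed ceramic bead, 22 mm in diameter, 18 mm high, 14 g, one of six on the dish's floor. Origin: centre of its underside as it stands.
- bead3: Orange drum-shaped smooth glazed ceramic bead, 22 mm in diameter, 18 mm high, 14 g, one of six on the dish's floor. Origin: centre of its underside as it stands.
- bead4: White drum-shaped smooth glazed ceramic bead, 22 mm in diameter, 18 mm high, 14 g, one of six on the dish's floor. Origin: centre of its underside as it stands.
- bead5: Orange drum-shaped smooth glazed ceramic bead, 22 mm in diameter, 18 mm high, 14 g, one of six on the dish's floor. Origin: centre of its underside as it stands.
- dropper: White dropper bottle, 48 mm in diameter, 110 mm high, origin at its underside. Leave it.
- solvent: Amber bottle, 64 mm in diameter, 150 mm high, origin at its underside. Leave it.
- screwdriver: Red-handled screwdriver, 170 mm long, lying on the table. Leave it.
- sample_cup: Clear cup, 70 mm in diameter, 50 mm high, origin at its underside. Leave it.
- tray: Small steel plate, 110 mm in diameter, 18 mm high, origin at its underside. Leave it.
Things that resemble listed ones, but are neither listed nor needed, are in the scene too. What is shaped like the blue_rod but turquoise is not meant.

How it is judged:
By the outcome, as a careful person would: the job done as asked, in the order asked, and still so for the second after the job is handed in, with the robot touching nothing.
It also fails if it takes over 66 s, if anything falls off the work surface, if the arm or the gripper's body presses on something with over 40 N, if the wrist force passes 120 N, or if a joint passes its speed limit or range.

### The arm

A 6-joint arm with a two-finger parallel gripper is mounted at the origin on the work surface. World frame = base frame: x ahead of the robot, y to its left, z up, the work surface at z = 0. Lengths are in mm, angles in rad, forces in N, time in s.
With the tool pointing down it reaches from about 350 to 775 mm from the base axis. Payload 7.3 kg.
Tool frame: the origin (TCP) lies at the very end of the fingers, on their centre line; the grasp point (between the pads) lies 19 mm behind it; x points along the fingers, y is the direction in which the jaws open and shut, and the axes are right-handed (so a half turn about x gives the same grasp; the last joint's range is limited). The gripper opens to 92 mm and grips with 3 to 60 N. Pads are 19 mm wide; open, the fingers measure 130 mm over their backs; the gripper's body (75 mm by 190 mm) begins 47 mm behind the grasp point.
Start: joints at [-1.298, 0.342, 1.524, -0, 1.275, -0.146], TCP at [213.523, -479.638, 226.741] pointing down, gripper open.
Joint ranges: [-2.53, 2.53], [-0.77, 2.02], [0.04, 2.7], [-1, 4.14], [0.28, 2.66], [-3.11, 3.11]. Speed limits (rad/s): [2.57, 2.57, 3.14, 3.14, 3.14, 3.14].

### API

Orientations are given as [roll, pitch, yaw] about the fixed x, y, z axes, in that order (R = Rz(yaw) Ry(pitch) Rx(roll)).
In Python, from plant import bot gives the robot as it stands.
- The arm moves only by the tool step_arm, never from a script. Its argument "targets" is a list that holds one entry, the list of rows, each a list of 4 numbers: the shift along the tool's x, y, z in m, then the turn about the tool's x in degrees. A call has exactly 5 rows; each row is the pose to reach, as a shift and turn from the pose measured when the call began, along the tool's axes at that moment; what a row does not reach only later rows make up. A row lasts 1/12 s, in which the tool goes at most 41.7 mm and 7.16 degrees, less where a joint would pass 70% of its speed; a pose out of reach is approached as far as the arm can. A call with a gripper value outside its range is refused whole. "jaw" is the closure, from 0 (fully open) to 1 (shut), set as the call begins (left out, the last holds). The fingers move at their own pace and stop on an object; the grip force is fixed at half the most. Time passes only in rows, so rows that repeat a pose let the fingers close, or fill a call up. It gives the time, the measured TCP pose, the force and the opening at its end, in the units of the state.
- bot.get_obs(): the state, without advancing time (a new reading comes with each control period).
- bot.capture(name): name is "scene" or "top" or "wrist"; returns a dict with "color" (420x560x3 uint8, red, green, blue), "depth" (420x560 float32, mm along the optical axis (not along the pixel's ray), 0 where there is no reading), "fov_y" (degrees; the focal length in pixels is half the picture's height over the tangent of half this angle, whatever the lens; pixels are square), "cx", "cy" (the principal point, pixels), "dist_coeffs" ([k1, k2, p1, p2, k3] as OpenCV has them; the pictures are not rectified), "rvec" (rotation vector, rad) and "tvec" (3), from world to camera coordinates, as OpenCV has them. Camera axes: x right, y down, z forward; pixel columns grow to the right and rows downward; lengths in mm; the calibration is good to about 2 mm. A picture is of the moment at which its call begins.
- bot.close_job(): hands the job in, once; it reports no verdict.
The state is a dict: "time": time; "joint_positions": joint angles; "dq": joint speeds; "tau": joint torques, N m; "tool_pos": TCP position; "tcp_rot": TCP orientation; "contact_force": force on the tool from outside, world axes, zero at the start; "moment": the same for the moment, N m; "grip_width": finger opening in mm.
Only numpy, scipy, OpenCV 4.12 (cv2) and the standard library are available. Lean on these libraries where they do the work, as an engineer would, in place of code of your own. Each camera call takes 0.05 s, during which the arm holds its last target. There are 200 camera calls.

## Working session

There is one attempt and no reset: what is moved stays moved. The work goes in short steps, Python scripts to look and compute and a tool call to move; the robot and the scene stay as the last step left them, time stands still between calls to the robot, and variables do not carry over. Pictures are saved under pics/ and viewed, about 8 in all and at most 12, crops included, and the job is handed in when it is done.

Besides the shell and the picture viewer there is one more tool, called after "Emit:" in YAML: its name, and indented under it one key for each argument. step_arm: Moves the arm, as the interface text tells. Its arguments: {"type":"object","properties":{"targets":{"type":"array","items":{"type":"array","items":{"type":"array","items":{"type":"number"}}}},"jaw":{"type":"number"}},"required":["targets"]}

```bash
ls; mkdir -p pics
cat > h.py <<'E'
import numpy as np, cv2
from plant import bot
from scipy.spatial.transform import Rotation as R
def cam(n):
    c=bot.capture(n); f=210/np.tan(np.radians(c['fov_y']/2))
    c['K']=np.array([[f,0,c['cx']],[0,f,c['cy']],[0,0,1.]]); c['D']=np.array(c['dist_coeffs'],float)
    c['R']=cv2.Rodrigues(np.array(c['rvec'],float))[0]; c['t']=np.array(c['tvec'],float).ravel(); return c
def ray(c,uv):
    p=cv2.undistortPoints(np.array(uv,float).reshape(-1,1,2),c['K'],c['D']).reshape(-1,2)
    d=np.c_[p,np.ones(len(p))]@c['R']; return -c['R'].T@c['t'],d
def onz(c,uv,z):
    o,d=ray(c,uv); return o+d*((z-o[2])/d[:,2])[:,None]
def proj(c,P):
    return cv2.projectPoints(np.array(P,float).reshape(-1,1,3),c['R'],c['t'],c['K'],c['D'])[0].reshape(-1,2)
def cloud(c):
    v,u=np.mgrid[0:420,0:560]; o,d=ray(c,np.stack([u,v],-1).reshape(-1,2))
    return (o+d*c['depth'].reshape(-1,1)).reshape(420,560,3)
def save(n,im): cv2.imwrite('pics/'+n,cv2.cvtColor(im,cv2.COLOR_RGB2BGR))
E
python3 - <<'E'
from h import *
s=bot.get_obs(); print(s)
for n in['scene','top']:
    c=cam(n); save(n+'0.png',c['color']); o,_=ray(c,[[280,210]]); print(n,o,c['R'][2],c['D'],c['fov_y'])
    np.savez(n+'0.npz',**{k:c[k] for k in['color','depth','K','D','R','t']})
E
```

```text
pics
{'time': 0.0, 'joint_positions': array([-1.29798935e+00,  3.42719223e-01,  1.52502880e+00,  3.40801949e-06,
        1.27540189e+00, -1.45974608e-01]), 'dq': array([-0.00063873, -0.00016225,  0.00097862,  0.0015215 ,  0.00092544,
        0.00033533]), 'tau': array([ 6.98400145e-04, -4.31239271e+01, -2.44222051e+01,  7.17535196e-02,
        5.59863774e-02, -1.15131074e-04]), 'tool_pos': array([ 213.41074153, -479.2143257 ,  226.04267335]), 'tcp_rot': array([-1.71886363,  1.56923907,  1.84150962]), 'contact_force': array([ 0.17414777, -0.25539317,  0.91898886]), 'moment': array([-0.02553552,  0.04869123, -0.03420308]), 'grip_width': 91.47174491880534}
scene [1137.10376739  412.36622776  833.5074979 ] [-0.57173707 -0.4284166  -0.69969703] [-0.03069158  0.          0.          0.          0.        ] 55.43059291447807
top [ 382.7779534   -36.50258563 1618.63241762] [ 0.10120185 -0.00398379 -0.99485794] [-0.18241544  0.          0.          0.          0.        ] 42.052442044595644
```

View pics/scene0.png

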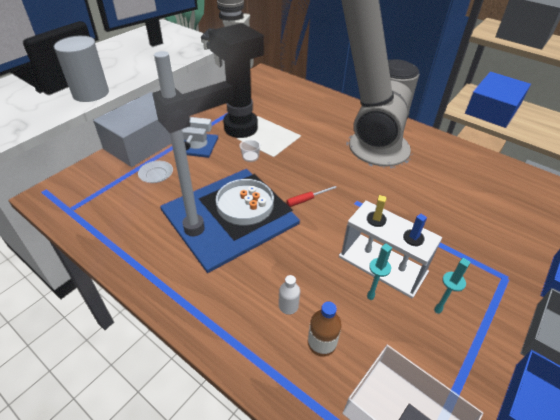

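View pics/top0.png

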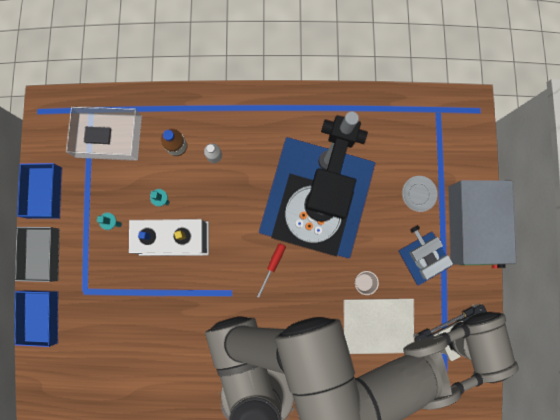

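Scene view: the blue rod is at (418,228), at the stand end away from the microscope. The yellow rod is at (380,207), the dish at (245,202), the column at (190,190), and two turquoise decoys stand in front of the stand. In the top view the column lies roughly radially outward from the base. I'll measure these now.

Run:
```python
from h import *
def ld(n): return dict(np.load(n+'0.npz'))
def fitc(p):
    A=np.c_[2*p,np.ones(len(p))]; s=np.linalg.lstsq(A,(p**2).sum(1),rcond=None)[0]; return s[:2],np.sqrt(s[2]+s[:2]@s[:2])
T,S=ld('top'),ld('scene')
for n,c in(('top',T),('scene',S)):
    P=cloud(c); h=cv2.cvtColor(c['color'],cv2.COLOR_RGB2HSV); H,Sa,V=[h[...,i].astype(int) for i in range(3)]
    X,Y,Z=P[...,0],P[...,1],P[...,2]
    def rep(t,m):
        if m.sum(): print(n,t,m.sum(),'med',np.median(P[m],0).round(1),'lo',np.percentile(P[m],3,axis=0).round(),'hi',np.percentile(P[m],97,axis=0).round())
    near=(X>100)&(X<900)&(Y>100)&(Y<600)
    rep('blueh',near&(H>105)&(H<128)&(Sa>120)&(Z>150)&(Z<230)&(X<480)); rep('yel',near&(H>20)&(H<33)&(Sa>120)&(Z>140))
    rep('bluetop',near&(H>105)&(H<128)&(Sa>120)&(Z>205)&(Z<222)&(X<480)); rep('yeltop',near&(H>20)&(H<33)&(Sa>120)&(Z>205)&(Z<222))
    rep('teal',near&(H>80)&(H<98)&(Sa>100))
    st=near&(Sa<40)&(V>150)&(Z>132)&(Z<147)&(X<480); rep('stand',st)
    if st.sum(): print(cv2.minAreaRect(P[st][:,:2].astype(np.float32)))
    sc=(X>300)&(X<900)&(Y<50)&(Y>-350)
    rep('head',sc&(Z>480)); 
    col=sc&(Z>80)&(Z<260); rep('col',col)
    b=sc&(H>100)&(H<130)&(Sa>80)&(Z>12)&(Z<28); rep('base',b)
    if b.sum(): print(cv2.minAreaRect(P[b][:,:2].astype(np.float32)))
    rim=sc&(Z>44)&(Z<53)&(Sa<60); rep('rim',rim)
    if rim.sum()>20:
        q=P[rim][:,:2]; ce,r=fitc(q)
        for _ in range(5):
            d=np.linalg.norm(q-ce,axis=1)-r; ce,r=fitc(q[abs(d)<6])
        print('rimfit',ce,r)
    rep('orange',sc&(H<15)&(Sa>140)&(Z>30)&(Z<50)); rep('redscrew',(H<6)&(Sa>150)&(Z<40)&(X>150)&(Y<200))
```

```text
top blueh 69 med [459.1 291.5 209.3] lo [451. 288. 157.] hi [467. 303. 216.]
top yel 86 med [459.  199.1 207.9] lo [451. 190. 144.] hi [472. 220. 216.]
top bluetop 40 med [459.9 295.6 212.1] lo [451. 289. 209.] hi [469. 303. 217.]
top yeltop 47 med [461.4 200.3 212. ] lo [454. 191. 206.] hi [469. 208. 217.]
top teal 484 med [521.6 395.4 128.1] lo [485. 253.  27.] hi [586. 428. 194.]
top stand 1207 med [440.2 250.8 140.1] lo [416. 154. 134.] hi [479. 345. 146.]
((447.8683776855469, 249.77859497070312), (63.32767105102539, 199.9788818359375), 0.25127819180488586)
top head 2881 med [ 509.2 -144.2  516.1] lo [ 383. -209.  500.] hi [ 685.  -37. 1619.]
top col 69 med [ 681.4 -196.6  163.6] lo [ 675. -201.   85.] hi [ 692. -195.  244.]
top base 3787 med [ 643.6 -160.1   20.3] lo [ 433. -328.   14.] hi [738. -26.  26.]
((582.5274658203125, -178.09275817871094), (277.34246826171875, 297.78924560546875), 73.9636459350586)
top rim 316 med [ 493.7 -187.3   48.3] lo [ 308. -346.   44.] hi [706. -84.  53.]
rimfit [ 527.38842585 -290.45345383] 175.46847729313916
top orange 81 med [ 502.8 -142.2   4
[... 687 characters left out ...]
), 0.07331490516662598)
scene head 1848 med [ 558.8 -151.5  507.2] lo [ 500. -210.  482.] hi [ 702. -112.  516.]
scene col 642 med [ 697.  -196.6  178.7] lo [ 681. -212.   86.] hi [ 703. -192.  256.]
scene base 3727 med [ 658.2 -139.8   19.9] lo [ 457. -321.   15.] hi [747. -25.  23.]
((586.6175537109375, -174.82119750976562), (281.2053527832031, 296.04302978515625), 74.11062622070312)
scene rim 522 med [ 570.7 -194.7   48.2] lo [ 308. -343.   44.] hi [713. -84.  52.]
rimfit [ 529.69934947 -279.24081863] 169.61481649399306
scene orange 94 med [ 519.7 -142.5   41.1] lo [ 494. -186.   32.] hi [ 538. -124.   45.]
scene redscrew 206 med [412.3 -51.9  21.6] lo [374. -73.  10.] hi [446. -32.  27.]
```

Emit:
step_arm:
  targets:
    - [[-0.04,0,0,0],[-0.08,0,0,0],[-0.12,0,0,0],[-0.16,0,0,0],[-0.16,0,0,0]]
  jaw: 0

```text
time: 0.52
tool_pos: [214.0, -481.2, 394.2]
tcp_rot: [1.428, 1.559, -1.294]
contact_force: [0.2, -0.2, 0.7]
grip_width: 91.6
```

Run:
```python
from h import *
s=bot.get_obs(); print(s['joint_positions'].round(4),s['tool_pos'],R.from_euler('xyz',s['tcp_rot']).as_matrix().round(3))
print(R.from_euler('xyz',[-1.71886363,  1.56923907,  1.84150962]).as_matrix().round(3))
```

```text
[-1.2979  0.2694  1.1758  0.      1.6842 -0.146 ] [ 214.00681154 -481.16592796  394.17608189] [[ 0.003  0.407 -0.914]
 [-0.012 -0.913 -0.407]
 [-1.     0.012  0.002]]
[[-0.     0.407 -0.914]
 [ 0.002 -0.914 -0.407]
 [-1.    -0.002 -0.   ]]
```

Emit:
step_arm:
  targets:
    - [[-0.04,0,0,0],[-0.08,0,0,0],[-0.12,0,0,0],[-0.16,0,0,0],[-0.2,0,0,0]]

```text
time: 0.93
tool_pos: [213.3, -478.5, 588.3]
tcp_rot: [1.429, 1.555, -1.294]
contact_force: [0.7, -1.6, 1.0]
grip_width: 91.6
```

Run:
```python
from h import *
s=bot.get_obs(); print(s['joint_positions'].round(4),s['tool_pos'],R.from_euler('xyz',s['tcp_rot']).as_matrix().round(3))
```

```text
[-1.2978e+00  4.0450e-01  4.3760e-01  1.0000e-04  2.2841e+00 -1.4590e-01] [ 213.32026717 -478.49559288  588.27239187] [[ 0.004  0.407 -0.914]
 [-0.015 -0.913 -0.407]
 [-1.     0.015  0.002]]
```

Emit:
step_arm:
  targets:
    - [[-0.04,0,0,0],[-0.08,0,0,0],[-0.12,0,0,0],[-0.16,0,0,0],[-0.2,0,0,0]]

```text
time: 1.35
tool_pos: [178.8, -400.1, 681.0]
tcp_rot: [1.754, 1.557, -0.969]
contact_force: [-0.3, 1.2, 0.7]
grip_width: 91.7
```

Run:
```python
from h import *
s=bot.get_obs(); print(s['joint_positions'].round(4),s['tool_pos'],R.from_euler('xyz',s['tcp_rot']).as_matrix().round(3))
from scipy.optimize import least_squares
Q=np.array([[-1.29798,.342719,1.525029,1.275402],[-1.2979,.2694,1.1758,1.6842],[-1.2978,.4045,.4376,2.2841],s['joint_positions'][[0,1,2,4]]])
P=np.array([[213.41,-479.21,226.04],[214.007,-481.166,394.176],[213.32,-478.496,588.27],s['tool_pos']])
x=P[:,0]*np.cos(Q[:,0])+P[:,1]*np.sin(Q[:,0]); y=-P[:,0]*np.sin(Q[:,0])+P[:,1]*np.cos(Q[:,0]); print(x,y)
q2=Q[:,1];q23=q2+Q[:,2];q=q23+Q[:,3]; print(q)
def f(p):
    L1,L2,a,Lt,z0=p
    return np.r_[L1*np.sin(q2)+L2*np.sin(q23)+a*np.cos(q23)+Lt*np.sin(q)-x, z0+L1*np.cos(q2)+L2*np.cos(q23)-a*np.sin(q23)+Lt*np.cos(q)-P[:,2]]
r=least_squares(f,[450,390,0,300,200]); print(r.x,f(r.x))
```

```text
[-1.3293  0.4352  0.0361  0.0102  2.6577 -0.1683] [ 178.75404961 -400.05397292  680.97117447] [[ 0.008  0.407 -0.914]
 [-0.011 -0.914 -0.407]
 [-1.     0.013 -0.002]]
[518.98902299 521.0396544  518.29094167 431.19169568] [76.39663744 76.40284121 76.40905837 77.90964685]
[3.14315    3.1294     3.1262     3.12896598]
[506.17710026 379.60401108  46.50760715 318.35907935 223.19283997] [-0.00299999  0.00227379 -0.00983381  0.00931708 -0.01253624  0.01145077
  0.01044462 -0.00935914]
```

Emit:
step_arm:
  targets:
    - [[0.02,0.2,0.03,0],[0.02,0.4,0.06,0],[0.02,0.6,0.1,0],[0.02,0.6,0.1,0],[0.02,0.6,0.1,0]]

```text
time: 1.77
tool_pos: [165.4, -429.8, 658.8]
tcp_rot: [-2.048, 1.532, 1.512]
contact_force: [0.6, -0.5, 0.7]
grip_width: 91.8
```

```bash
cat > st.py <<'E'
from h import *
s=bot.get_obs(); print(s['time'],s['joint_positions'].round(4),s['tool_pos'].round(1),'F',s['contact_force'].round(1)); print(R.from_euler('xyz',s['tcp_rot']).as_matrix().round(3).tolist())
E
python3 st.py
```

```text
1.7667 [-1.3768  0.4851  0.0368  0.0209  2.6573 -0.2063] [ 165.4 -429.8  658.8] F [ 0.6 -0.5  0.7]
[[0.002, 0.407, -0.914], [0.039, -0.913, -0.406], [-0.999, -0.035, -0.018]]
```

Emit:
step_arm:
  targets:
    - [[-0.1,-0.1,0,0],[-0.2,-0.2,0,0],[-0.2,-0.2,0,0],[-0.2,-0.2,0,0],[-0.2,-0.2,0,0]]

```text
time: 2.18
tool_pos: [146.1, -403.6, 689.6]
tcp_rot: [1.479, 1.537, -1.244]
contact_force: [0.1, 0.6, -0.4]
grip_width: 91.5
```

```bash
python3 st.py
```

```text
2.1833 [-1.4064  0.415   0.0363  0.0117  2.657  -0.2436] [ 146.1 -403.6  689.6] F [ 0.1  0.6 -0.4]
[[0.011, 0.406, -0.914], [-0.032, -0.913, -0.406], [-0.999, 0.034, 0.003]]
```

Emit:
step_arm:
  targets:
    - [[-0.25,-0.4,-0.07,0],[-0.25,-0.4,-0.07,0],[-0.25,-0.4,-0.07,0],[-0.25,-0.4,-0.07,0],[-0.25,-0.4,-0.07,0]]

```text
time: 2.6
tool_pos: [154.8, -364.5, 717.7]
tcp_rot: [1.34, 1.468, -1.383]
contact_force: [0.1, 0.4, 0.6]
grip_width: 92.2
```

```bash
python3 st.py
```

```text
2.6 [-1.3615  0.3454  0.0364 -0.0047  2.6568 -0.2134] [ 154.8 -364.5  717.7] F [0.1 0.4 0.6]
[[0.019, 0.405, -0.914], [-0.101, -0.909, -0.405], [-0.995, 0.1, 0.023]]
```

Emit:
step_arm:
  targets:
    - [[0.1,0.8,0.14,0],[0.1,0.8,0.14,0],[0.1,0.8,0.14,0],[0.1,0.8,0.14,0],[0.1,0.8,0.14,0]]

```text
time: 3.02
tool_pos: [141.3, -397.5, 696.3]
tcp_rot: [1.483, 1.521, -1.24]
contact_force: [0.2, 0.1, -0.5]
grip_width: 91.8
```

```bash
python3 st.py
```

```text
3.0167 [-1.4182  0.3987  0.0366  0.0189  2.6572 -0.2488] [ 141.3 -397.5  696.3] F [ 0.2  0.1 -0.5]
[[0.016, 0.406, -0.914], [-0.047, -0.913, -0.406], [-0.999, 0.05, 0.004]]
```

Emit:
step_arm:
  targets:
    - [[0.1,0.8,0.14,0],[0.1,0.8,0.14,0],[0.1,0.8,0.14,0],[0.1,0.8,0.14,0],[0.1,0.8,0.14,0]]

```text
time: 3.43
tool_pos: [134.7, -425.2, 674.0]
tcp_rot: [3.079, 1.556, 0.356]
contact_force: [-0.5, -0.6, -1.5]
grip_width: 92.1
```

```bash
cat >> st.py <<'E'
import sys
if len(sys.argv)>3:
    g=np.array([float(v) for v in sys.argv[1:4]]); M=R.from_euler('xyz',s['tcp_rot']).as_matrix(); print('shift to goal, tool axes m:',(M.T@(g-s['tool_pos'])/1000).round(4), 'tilt deg',np.degrees(np.arccos(-M[2,0])).round(1),'y yaw',np.degrees(np.arctan2(M[1,1],M[0,1])).round(1))
E
python3 st.py 430 200 600
```

```text
3.4333 [-1.4465  0.4513  0.0361  0.0307  2.6574 -0.2671] [ 134.7 -425.2  674. ] F [-0.5 -0.6 -1.5]
[[0.014, 0.406, -0.914], [0.005, -0.914, -0.406], [-1.0, 0.001, -0.015]]
shift to goal, tool axes m: [ 0.0812 -0.4512 -0.5228] tilt deg 0.8 y yaw -66.0
```

Emit:
step_arm:
  targets:
    - [[0.02,-0.026,-0.03,5],[0.04,-0.052,-0.06,10],[0.06,-0.078,-0.09,15],[0.08,-0.104,-0.12,20],[0.08,-0.125,-0.145,24]]

```text
time: 3.85
tool_pos: [197.9, -290.8, 609.1]
tcp_rot: [-2.795, 1.556, 0.339]
contact_force: [1.1, -0.2, 0.4]
grip_width: 91.7
```

```bash
python3 st.py 430 200 560
```

```text
3.85 [-1.2057  0.0301  0.8738  0.0186  2.2373  0.3844] [ 197.9 -290.8  609.1] F [ 1.1 -0.2  0.4]
[[0.014, -0.008, -1.0], [0.005, -1.0, 0.008], [-1.0, -0.005, -0.014]]
shift to goal, tool axes m: [ 0.0547 -0.4924 -0.2275] tilt deg 0.8 y yaw -90.4
```

Tool y is now −Y world and z is −X.

Emit:
step_arm:
  targets:
    - [[0.01,-0.036,-0.015,0],[0.02,-0.072,-0.03,0],[0.03,-0.108,-0.045,0],[0.04,-0.144,-0.06,0],[0.05,-0.18,-0.075,0]]

```text
time: 4.27
tool_pos: [274.4, -109.0, 561.7]
tcp_rot: [-2.981, 1.554, 0.152]
contact_force: [0.1, -0.3, -0.1]
grip_width: 91.7
```

Emit:
step_arm:
  targets:
    - [[0.01,-0.036,-0.018,0],[0.02,-0.072,-0.036,0],[0.03,-0.108,-0.054,0],[0.04,-0.144,-0.072,0],[0.05,-0.18,-0.09,0]]

```text
time: 4.68
tool_pos: [366.3, 72.1, 514.7]
tcp_rot: [-3.022, 1.55, 0.112]
contact_force: [2.2, -1.5, 0.5]
grip_width: 92.0
```

Emit:
step_arm:
  targets:
    - [[0.02,-0.036,-0.015,0],[0.04,-0.072,-0.03,0],[0.06,-0.108,-0.045,0],[0.08,-0.13,-0.06,0],[0.08,-0.13,-0.06,0]]

```text
time: 5.1
tool_pos: [429.5, 205.7, 431.5]
tcp_rot: [-3.0, 1.557, 0.138]
contact_force: [0.1, -0.4, -1.7]
grip_width: 91.8
```

```bash
python3 st.py 461 297 330
python3 - <<'E'
from h import *
c=cam('wrist'); save('w1.png',c['color']); np.savez('w1.npz',**{k:c[k] for k in['color','depth','K','D','R','t']})
E
```

```text
5.1 [ 0.2868  0.1674  1.2094 -0.0021  1.7512  1.8607] [429.5 205.7 431.5] F [ 0.1 -0.4 -1.7]
[[0.014, -0.003, -1.0], [0.002, -1.0, 0.003], [-1.0, -0.002, -0.014]]
shift to goal, tool axes m: [ 0.1021 -0.0913 -0.0298] tilt deg 0.8 y yaw -90.2
```

View pics/w1.png

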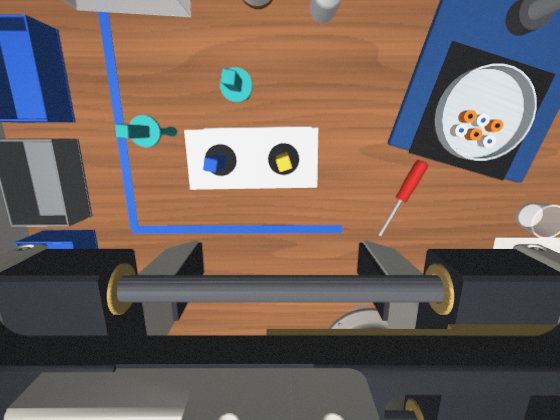

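The wrist view shows the blue handle at (212,162), yellow at (284,162), the stand around (252,158) and the dish at about (487,112) with the beads in its near half. I'll measure them here, casting rays at z=212.

Run:
```python
from h import *
c=dict(np.load('w1.npz')); P=cloud(c); h=cv2.cvtColor(c['color'],cv2.COLOR_RGB2HSV); H,S,V=[h[...,i].astype(int) for i in range(3)]
X,Y,Z=P[...,0],P[...,1],P[...,2]
def fitc(p):
    A=np.c_[2*p,np.ones(len(p))]; s=np.linalg.lstsq(A,(p**2).sum(1),rcond=None)[0]; return s[:2],np.sqrt(s[2]+s[:2]@s[:2])
n=(X>350)&(X<600)&(Y>150)&(Y<350)
for t,m in(('blue',n&(H>105)&(H<128)&(S>120)&(Z>206)),('yel',n&(H>18)&(H<33)&(S>120)&(Z>206))):
    q=P[m]; print(t,m.sum(),q.mean(0).round(1),cv2.minAreaRect(q[:,:2].astype(np.float32)), np.median(q[:,2]))
    px=np.argwhere(m)[:,::-1]; print(' on212',onz(c,[cv2.minAreaRect(px.astype(np.float32))[0]],212))
m=n&(Z>136)&(Z<144)&(S<40)&(V>120); print('stand',cv2.minAreaRect(P[m][:,:2].astype(np.float32)))
# holes: dark blob incl. collar
col=n&(Z>143)&(Z<150)&(V<70); 
for lo,hi in((150,250),(250,350)):
    k=col&(Y>lo)&(Y<hi); print('collar',k.sum(),fitc(P[k][:,:2]) if k.sum()>5 else 0, P[k].mean(0))
d=(X>400)&(X<680)&(Y>-300)&(Y<-40)
rim=d&(Z>44.5)&(Z<52); q=P[rim][:,:2]; ce=np.array([532.,-161]); 
rr=np.linalg.norm(q-ce,axis=1); q=q[(rr>70)&(rr<90)]; print('rim',len(q),fitc(q))
for t,m in(('or',d&(H<15)&(S>140)&(Z>34)&(Z<48)),('wh',d&(S<40)&(V>190)&(Z>38)&(Z<47))):
    m=m&(np.hypot(X-532,Y+161)<72); k,l,st,cc=cv2.connectedComponentsWithStats(m.astype(np.uint8)); 
    for i in range(1,k):
        if st[i,4]>6: print(t,st[i,4],P[l==i].mean(0).round(0))
```

```text
blue 281 [472.5 265.1 334.8] ((475.5928039550781, 229.314453125), (49.219181060791016, 150.34039306640625), 1.241095781326294) 211.73206686472156
 on212 [[437.37255789 206.34247088 212.        ]]
yel 2609 [450.9 187.6 496.2] ((455.85235595703125, 192.0354461669922), (114.13774871826172, 69.09989166259766), 62.987403869628906) 517.0046317741158
 on212 [[298.04997872 143.11367784 212.        ]]
stand ((459.5675964355469, 249.36395263671875), (89.90009307861328, 198.870849609375), 0.7638635635375977)
collar 449 (array([460.11317864, 200.35962557]), np.float64(18.311714627453874)) [464.13666893 200.36739556 145.44526289]
collar 401 (array([459.68243803, 295.74698452]), np.float64(17.968786756293913)) [462.97061496 290.15701634 145.32445423]
rim 789 (array([ 529.69011583, -163.58488491]), np.float64(79.79901641756996))
or 36 [ 526. -126.   39.]
or 26 [ 526. -136.   41.]
or 46 [ 511. -178.   39.]
or 31 [ 510. -188.   41.]
or 36 [ 495. -143.   38.]
or 26 [ 495. -152.   41.]
wh 96 [ 520. -159.   41.]
wh 101 [ 503. -123.   41.]
wh 94 [ 483. -177.   41.]
```

Run:
```python
from h import *
c=dict(np.load('w1.npz')); P=cloud(c); h=cv2.cvtColor(c['color'],cv2.COLOR_RGB2HSV); H,S,V=[h[...,i].astype(int) for i in range(3)]
X,Y,Z=P[...,0],P[...,1],P[...,2]; n=(X>430)&(X<490)&(Z>206)&(Z<218)
for t,m in(('blue',n&(H>105)&(H<128)&(S>120)&(Y>250)&(Y<340)),('yel',n&(H>18)&(H<33)&(S>120)&(Y>150)&(Y<250))):
    q=P[m]; print(t,m.sum(),q.mean(0).round(1),cv2.minAreaRect(q[:,:2].astype(np.float32)))
    px=np.argwhere(m)[:,::-1]; print(' on212',onz(c,[px.mean(0)],212))
print('scene/top cross check of handle top was (462,297.5)')
```

```text
blue 188 [459.9 294.6 210.9] ((459.4267883300781, 295.4268798828125), (18.162221908569336, 17.240591049194336), 77.6796875)
 on212 [[460.00229285 294.38347593 212.        ]]
yel 187 [460.7 199.9 211.2] ((460.5972900390625, 199.7871551513672), (17.552095413208008, 17.73206901550293), 18.408321380615234)
 on212 [[460.81255406 199.87216954 212.        ]]
scene/top cross check of handle top was (462,297.5)
```

Emit:
step_arm:
  targets:
    - [[0.02,-0.03,-0.01,4],[0.055,-0.06,-0.02,8],[0.09,-0.09,-0.03,12],[0.12,-0.09,-0.03,12],[0.12,-0.09,-0.03,12]]

```text
time: 5.57
tool_pos: [458.9, 293.2, 308.7]
tcp_rot: [2.818, 1.564, -0.535]
contact_force: [-1.0, -0.4, -1.3]
grip_width: 92.1
```

```bash
python3 st.py 460.5 295.8 166;python3 - <<'E'
from h import *
c=cam('wrist'); save('w2.png',c['color']); np.savez('w2.npz',**{k:c[k] for k in['color','depth','K','D','R','t']})
P=cloud(c); h=cv2.cvtColor(c['color'],cv2.COLOR_RGB2HSV); H,S,V=[h[...,i].astype(int) for i in range(3)]
X,Y,Z=P[...,0],P[...,1],P[...,2]; n=(X>430)&(X<490)&(Z>206)&(Z<218)
m=n&(H>105)&(H<128)&(S>120)&(Y>250)&(Y<340)
q=P[m]; print(m.sum(),q.mean(0).round(1),cv2.minAreaRect(q[:,:2].astype(np.float32)),onz(c,[np.argwhere(m)[:,::-1].mean(0)],212))
E
```

```text
5.5667 [ 0.431   0.3283  1.3188 -0.0055  1.4907  2.2145] [458.9 293.2 308.7] F [-1.  -0.4 -1.3]
[[0.006, -0.211, -0.978], [-0.003, -0.978, 0.211], [-1.0, 0.002, -0.006]]
shift to goal, tool axes m: [ 1.427e-01 -3.200e-03 -1.000e-04] tilt deg 0.4 y yaw -102.2
351 [460.7 295.7 211. ] ((459.91156005859375, 295.7994079589844), (17.62522315979004, 16.911762237548828), 78.43365478515625) [[460.96564136 295.63911071 212.        ]]
```

Emit:
step_arm:
  targets:
    - [[0.03,-0.003,0,0],[0.06,-0.003,0,0],[0.09,-0.003,0,0],[0.12,-0.003,0,0],[0.135,-0.003,0,0]]

```text
time: 6.03
tool_pos: [462.8, 294.1, 179.2]
tcp_rot: [-3.039, 1.558, -0.111]
contact_force: [-0.7, -0.7, 0.7]
grip_width: 92.3
```

```bash
python3 st.py 460.5 295.8 166
```

```text
6.0333 [ 0.4301  0.4205  1.5416 -0.007   1.1688  2.2171] [462.8 294.1 179.2] F [-0.7 -0.7  0.7]
[[0.012, -0.212, -0.977], [-0.001, -0.977, 0.212], [-1.0, -0.001, -0.012]]
shift to goal, tool axes m: [ 0.0131 -0.0012  0.0027] tilt deg 0.7 y yaw -102.2
```

Emit:
step_arm:
  targets:
    - [[0.012,-0.001,0.003,0],[0.012,-0.001,0.003,0],[0.012,-0.001,0.003,0],[0.012,-0.001,0.003,0],[0.012,-0.001,0.003,0]]

```text
time: 6.45
tool_pos: [461.5, 295.8, 169.7]
tcp_rot: [-2.907, 1.555, 0.02]
contact_force: [0.6, 1.0, -0.4]
grip_width: 91.9
```

Emit:
step_arm:
  targets:
    - [[0,0,0,0],[0,0,0,0],[0,0,0,0],[0,0,0,0],[0,0,0,0]]
  jaw: 1

```text
time: 6.87
tool_pos: [461.5, 295.8, 169.7]
tcp_rot: [-2.912, 1.555, 0.016]
contact_force: [-0.7, 0.0, 0.6]
grip_width: 62.8
```

Emit:
step_arm:
  targets:
    - [[0,0,0,0],[0,0,0,0],[0,0,0,0],[0,0,0,0],[0,0,0,0]]

```text
time: 7.28
tool_pos: [461.4, 295.8, 169.6]
tcp_rot: [-2.917, 1.555, 0.01]
contact_force: [0.2, -0.3, -0.8]
grip_width: 29.6
```

```bash
python3 st.py 460.5 295.8 166
```

```text
7.2833 [ 0.4341  0.4277  1.5589 -0.0072  1.1404  2.2217] [461.4 295.8 169.6] F [ 0.2 -0.3 -0.8]
[[0.016, -0.212, -0.977], [0.0, -0.977, 0.212], [-1.0, -0.004, -0.016]]
shift to goal, tool axes m: [0.0036 0.0002 0.001 ] tilt deg 0.9 y yaw -102.2
```

Emit:
step_arm:
  targets:
    - [[0,0,0,0],[0,0,0,0],[0,0,0,0],[0,0,0,0],[0,0,0,0]]

```text
time: 7.7
tool_pos: [461.5, 295.8, 169.5]
tcp_rot: [-2.915, 1.555, 0.013]
contact_force: [0.3, 1.0, -0.2]
grip_width: 17.6
```

Emit:
step_arm:
  targets:
    - [[-0.01,0,0,0],[-0.03,0,0,0],[-0.06,0,0,0],[-0.085,0,0.001,0],[-0.09,0,0.001,0]]

```text
time: 8.12
tool_pos: [460.5, 296.8, 264.7]
tcp_rot: [-2.775, 1.547, 0.153]
contact_force: [1.0, 0.3, -1.8]
grip_width: 18.1
```

```bash
python3 st.py 461 296 400
```

```text
8.1167 [ 0.4365  0.3453  1.4132 -0.0067  1.3605  2.2223] [460.5 296.8 264.7] F [ 1.   0.3 -1.8]
[[0.023, -0.212, -0.977], [0.004, -0.977, 0.212], [-1.0, -0.008, -0.022]]
shift to goal, tool axes m: [-0.1353 -0.0004 -0.0037] tilt deg 1.3 y yaw -102.2
```

Emit:
step_arm:
  targets:
    - [[-0.035,0,-0.001,0],[-0.07,0,-0.002,0],[-0.105,0.0,-0.003,0],[-0.14,0.01,-0.003,0],[-0.17,0.03,-0.003,0]]

```text
time: 8.53
tool_pos: [452.8, 267.0, 435.9]
tcp_rot: [-2.75, 1.547, 0.18]
contact_force: [0.2, -0.2, -1.7]
grip_width: 18.1
```

Emit:
step_arm:
  targets:
    - [[-0.02,0.035,0,0],[-0.04,0.07,0,0],[-0.06,0.105,0,0],[-0.08,0.14,0.0,0],[-0.1,0.175,0,0]]

```text
time: 8.95
tool_pos: [412.7, 94.1, 534.9]
tcp_rot: [-2.752, 1.548, 0.178]
contact_force: [0.6, -0.5, -0.6]
grip_width: 18.0
```

Emit:
step_arm:
  targets:
    - [[-0.02,0.035,0,0],[-0.04,0.07,0,0],[-0.06,0.1,0,0],[-0.08,0.12,0.0,0],[-0.08,0.12,0,0]]

```text
time: 9.37
tool_pos: [385.1, -26.3, 616.3]
tcp_rot: [-2.86, 1.544, 0.065]
contact_force: [0.4, 0.6, -0.9]
grip_width: 17.7
```

```bash
python3 st.py 386 -34 700
```

```text
9.3667 [-0.275   0.0958  0.7795  0.0114  2.2409  1.5192] [385.1 -26.3 616.3] F [ 0.4  0.6 -0.9]
[[0.027, -0.214, -0.976], [0.002, -0.977, 0.215], [-1.0, -0.007, -0.026]]
shift to goal, tool axes m: [-0.0836  0.0067 -0.0047] tilt deg 1.5 y yaw -102.4
```

Emit:
step_arm:
  targets:
    - [[-0.3,-0.02,0.3,0],[-0.3,-0.02,0.3,0],[-0.3,-0.02,0.3,0],[-0.3,-0.02,0.3,0],[-0.3,-0.02,0.3,0]]

```text
time: 9.78
tool_pos: [243.1, 15.5, 737.1]
tcp_rot: [-3.034, 1.511, -0.108]
contact_force: [-2.0, 0.9, -1.6]
grip_width: 18.2
```

Emit:
step_arm:
  targets:
    - [[-0.3,-0.02,0.4,0],[-0.3,-0.02,0.4,0],[-0.3,-0.02,0.4,0],[-0.3,-0.02,0.4,0],[-0.3,-0.02,0.4,0]]

```text
time: 10.2
tool_pos: [105.4, 69.0, 729.2]
tcp_rot: [-3.087, 1.49, -0.163]
contact_force: [0.1, 0.7, -0.9]
grip_width: 18.0
```

```bash
python3 st.py 386 -34 700
```

```text
10.2 [-0.0417 -0.2301  0.6355 -0.0209  2.6561  1.7283] [105.4  69.  729.2] F [ 0.1  0.7 -0.9]
[[0.079, -0.216, -0.973], [-0.013, -0.976, 0.216], [-0.997, -0.004, -0.08]]
shift to goal, tool axes m: [ 0.0528  0.04   -0.293 ] tilt deg 4.6 y yaw -102.5
```

Emit:
step_arm:
  targets:
    - [[-0.3,0.025,-0.03,0],[-0.3,0.025,-0.03,0],[-0.3,0.025,-0.03,0],[-0.3,0.025,-0.03,0],[-0.3,0.025,-0.03,0]]

```text
time: 10.62
tool_pos: [136.7, 70.2, 740.7]
tcp_rot: [-3.098, 1.469, -0.175]
contact_force: [0.2, 0.4, -1.4]
grip_width: 18.0
```

```bash
python3 st.py 120 45 1000
```

```text
10.6167 [-0.0052 -0.1606  0.5446 -0.0369  2.6565  1.7505] [136.7  70.2 740.7] F [ 0.2  0.4 -1.4]
[[0.101, -0.217, -0.971], [-0.018, -0.976, 0.216], [-0.995, -0.004, -0.102]]
shift to goal, tool axes m: [-0.2592  0.0271 -0.0156] tilt deg 5.9 y yaw -102.5
```

Emit:
step_arm:
  targets:
    - [[-2,0.2,0.0,0],[-2,0.2,0.0,0],[-2,0.2,0.0,0],[-2,0.2,0.0,0],[-2,0.2,0.0,0]]

```text
time: 11.03
tool_pos: [142.4, 69.2, 747.3]
tcp_rot: [-3.098, 1.443, -0.175]
contact_force: [-0.4, 0.3, -2.0]
grip_width: 17.6
```

```bash
python3 st.py 120 45 1000
```

```text
11.0333 [-1.6000e-03 -1.4730e-01  5.0550e-01 -4.7100e-02  2.6570e+00  1.7448e+00] [142.4  69.2 747.3] F [-0.4  0.3 -2. ]
[[0.126, -0.217, -0.968], [-0.022, -0.976, 0.216], [-0.992, -0.006, -0.127]]
shift to goal, tool axes m: [-0.2529  0.027  -0.0157] tilt deg 7.3 y yaw -102.5
```

Emit:
step_arm:
  targets:
    - [[0.005,0.007,-0.04,0],[0.01,0.014,-0.08,0],[0.015,0.02,-0.12,0],[0.02,0.03,-0.16,0],[0.025,0.037,-0.2,0]]

```text
time: 11.45
tool_pos: [331.6, -12.0, 742.7]
tcp_rot: [-3.098, 1.44, -0.176]
contact_force: [0.4, 0.1, -0.2]
grip_width: 17.7
```

Emit:
step_arm:
  targets:
    - [[0.0,0.007,-0.03,0],[0.0,0.01,-0.06,0],[-0.03,0.01,-0.06,0],[-0.06,0.01,-0.06,0],[-0.06,0.01,-0.06,0]]

```text
time: 11.87
tool_pos: [366.6, -32.0, 739.7]
tcp_rot: [-3.108, 1.409, -0.186]
contact_force: [-0.9, 0.3, -0.8]
grip_width: 17.9
```

```bash
python3 st.py 120 45 1000
```

```text
11.8667 [-0.3145  0.2868  0.0361  0.0445  2.6579  1.5171] [366.6 -32.  739.7] F [-0.9  0.3 -0.8]
[[0.158, -0.218, -0.963], [-0.03, -0.976, 0.216], [-0.987, -0.005, -0.161]]
shift to goal, tool axes m: [-0.2982 -0.0229  0.2123] tilt deg 9.3 y yaw -102.6
```

Emit:
step_arm:
  targets:
    - [[-0.3,-0.02,0.28,0],[-0.3,-0.02,0.28,0],[-0.3,-0.02,0.28,0],[-0.3,-0.02,0.28,0],[-0.3,-0.02,0.28,0]]

```text
time: 12.28
tool_pos: [328.8, 12.3, 764.2]
tcp_rot: [3.14, 1.337, -0.221]
contact_force: [0.2, -0.1, -1.1]
grip_width: 17.7
```

```bash
python3 st.py 120 45 1000
```

```text
12.2833 [-0.1896  0.2147  0.0361 -0.0157  2.6575  1.5865] [328.8  12.3 764.2] F [ 0.2 -0.1 -1.1]
[[0.226, -0.218, -0.949], [-0.051, -0.976, 0.212], [-0.973, 0.0, -0.231]]
shift to goal, tool axes m: [-0.2782  0.0138  0.1507] tilt deg 13.4 y yaw -102.6
```

Emit:
step_arm:
  targets:
    - [[-0.3,0.03,0.3,0],[-0.3,0.03,0.3,0],[-0.3,0.03,0.3,0],[-0.3,0.03,0.3,0],[-0.3,0.03,0.3,0]]

```text
time: 12.7
tool_pos: [280.3, 53.2, 785.8]
tcp_rot: [3.128, 1.264, -0.234]
contact_force: [-0.2, 0.1, -1.1]
grip_width: 17.7
```

Emit:
step_arm:
  targets:
    - [[-0.25,0.03,0.3,0],[-0.25,0.03,0.3,0],[-0.25,0.03,0.3,0],[-0.25,0.03,0.3,0],[-0.25,0.03,0.3,0]]

```text
time: 13.12
tool_pos: [195.7, 113.3, 802.9]
tcp_rot: [-3.135, 1.186, -0.213]
contact_force: [1.3, 1.5, -1.0]
grip_width: 18.1
```

```bash
python3 st.py 120 45 1000
```

```text
13.1167 [ 0.5538  0.0907  0.0362 -0.5945  2.6576  1.7673] [195.7 113.3 802.9] F [ 1.3  1.5 -1. ]
[[0.367, -0.218, -0.904], [-0.079, -0.976, 0.203], [-0.927, -0.003, -0.376]]
shift to goal, tool axes m: [-0.205   0.0827 -0.0195] tilt deg 22.1 y yaw -102.6
```

Emit:
step_arm:
  targets:
    - [[0,0.04,0,0],[0,0.08,0,0],[0,0.1,0,0],[-0.25,0.1,0.2,0],[-0.25,0.1,0.2,0]]

```text
time: 13.53
tool_pos: [173.1, 65.1, 813.1]
tcp_rot: [3.12, 1.149, -0.273]
contact_force: [-0.4, 0.4, -2.2]
grip_width: 17.8
```

```bash
python3 st.py 120 45 1000
```

```text
13.5333 [ 0.3684  0.0035  0.0821 -0.5444  2.6486  1.6573] [173.1  65.1 813.1] F [-0.4  0.4 -2.2]
[[0.394, -0.251, -0.884], [-0.111, -0.968, 0.225], [-0.912, 0.009, -0.409]]
shift to goal, tool axes m: [-0.1892  0.0345 -0.0341] tilt deg 24.2 y yaw -104.5
```

Emit:
step_arm:
  targets:
    - [[0,0.035,0,0],[-0.1,0.05,0.02,0],[-0.25,0.05,0.1,0],[-0.25,0.05,0.15,0],[-0.25,0.05,0.15,0]]

```text
time: 13.95
tool_pos: [123.6, 61.7, 822.6]
tcp_rot: [-3.131, 1.105, -0.238]
contact_force: [-1.4, -20.5, -1.4]
grip_width: 17.6
```

```bash
python3 st.py 120 45 1000
```

```text
13.95 [ 8.1710e-01 -1.1000e-03  3.6100e-02 -9.9700e-01  2.6577e+00  1.6466e+00] [123.6  61.7 822.6] F [ -1.4 -20.5  -1.4]
[[0.436, -0.245, -0.866], [-0.106, -0.97, 0.221], [-0.893, -0.005, -0.449]]
shift to goal, tool axes m: [-0.1583  0.0163 -0.0802] tilt deg 26.7 y yaw -104.2
```

Emit:
step_arm:
  targets:
    - [[0.02,0.004,-0.025,0],[0.04,0.01,-0.05,0],[0.06,0.015,-0.08,0],[0.08,0.02,-0.11,0],[0.08,0.02,-0.11,0]]

```text
time: 14.37
tool_pos: [174.2, 41.0, 815.6]
tcp_rot: [3.116, 1.1, -0.265]
contact_force: [0.7, 1.1, -1.3]
grip_width: 17.6
```

```bash
python3 st.py 120 45 1000
python3 - <<'E'
from h import *
c=cam('wrist'); save('w3.png',c['color'])
E
```

```text
14.3667 [ 0.0616 -0.0947  0.2041 -0.2705  2.5662  1.6093] [174.2  41.  815.6] F [ 0.7  1.1 -1.3]
[[0.438, -0.239, -0.867], [-0.119, -0.971, 0.208], [-0.891, 0.012, -0.453]]
shift to goal, tool axes m: [-0.1886  0.0112 -0.0358] tilt deg 27.0 y yaw -103.8
```

View pics/w3.png

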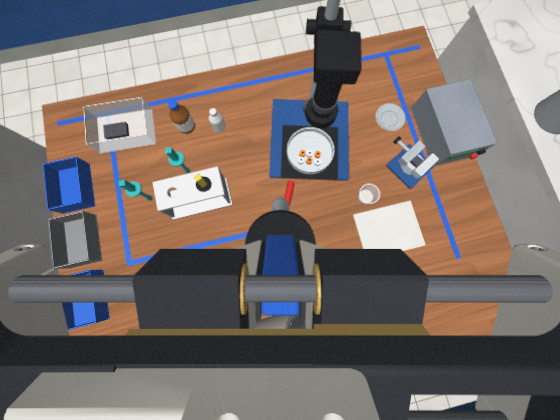

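Emit:
step_arm:
  targets:
    - [[0,0.016,0,0],[-0.02,0.017,0,0],[-0.04,0.018,0,0],[-0.07,0.018,0.005,0],[-0.1,0.018,0.01,0]]

```text
time: 14.83
tool_pos: [130.6, 36.1, 828.0]
tcp_rot: [3.116, 1.08, -0.283]
contact_force: [-0.9, -0.4, -2.2]
grip_width: 18.2
```

```bash
cat >> st.py <<'E'
p=s['tool_pos']; print('lat',(p[0]*.282+p[1]*.959).round(1),'r',(p[0]*.959-p[1]*.282).round(1))
E
python3 st.py 115 42 900
```

```text
14.8333 [ 0.4277 -0.045   0.0361 -0.722   2.658   1.5327] [130.6  36.1 828. ] F [-0.9 -0.4 -2.2]
[[0.452, -0.258, -0.854], [-0.132, -0.966, 0.222], [-0.882, 0.012, -0.471]]
shift to goal, tool axes m: [-0.0714 -0.0008 -0.0192] tilt deg 28.1 y yaw -104.9
lat 71.5 r 115.1
```

Emit:
step_arm:
  targets:
    - [[0.025,0.0,-0.031,0],[0.05,0.001,-0.062,0],[0.075,0.002,-0.093,0],[0.1,0.003,-0.124,0],[0.125,0.003,-0.155,0]]

```text
time: 15.25
tool_pos: [200.7, 19.2, 816.9]
tcp_rot: [3.104, 1.07, -0.287]
contact_force: [0.6, 1.2, -0.5]
grip_width: 17.9
```

Emit:
step_arm:
  targets:
    - [[0.025,0.0,-0.031,0],[0.05,0.001,-0.062,0],[0.075,0.002,-0.093,0],[0.1,0.003,-0.124,0],[0.125,0.003,-0.155,0]]

```text
time: 15.67
tool_pos: [388.6, -32.7, 782.9]
tcp_rot: [3.102, 1.066, -0.289]
contact_force: [-0.6, -0.2, -1.5]
grip_width: 17.8
```

```bash
python3 st.py 750 -140 760
```

```text
15.6667 [-0.2757  0.0848  0.302  -0.0084  2.2503  1.5373] [388.6 -32.7 782.9] F [-0.6 -0.2 -1.5]
[[0.463, -0.251, -0.85], [-0.138, -0.968, 0.211], [-0.875, 0.019, -0.483]]
shift to goal, tool axes m: [ 0.2022  0.0125 -0.3187] tilt deg 28.9 y yaw -104.6
lat 78.2 r 381.9
```

Emit:
step_arm:
  targets:
    - [[0.02,0.001,-0.035,0],[0.2,0.01,-0.35,0],[0.2,0.01,-0.35,0],[0.2,0.01,-0.35,0],[0.2,0.01,-0.35,0]]

```text
time: 16.08
tool_pos: [563.7, -85.2, 733.8]
tcp_rot: [3.102, 1.051, -0.287]
contact_force: [0.5, -0.2, 0.1]
grip_width: 17.9
```

```bash
python3 st.py 750 -140 760
```

```text
16.0833 [-2.8350e-01  4.0900e-01  3.6700e-02 -2.1000e-03  2.1758e+00  1.5328e+00] [563.7 -85.2 733.8] F [ 0.5 -0.2  0.1]
[[0.477, -0.25, -0.843], [-0.141, -0.968, 0.207], [-0.868, 0.02, -0.497]]
shift to goal, tool axes m: [ 0.0737  0.0071 -0.1815] tilt deg 29.8 y yaw -104.5
lat 77.2 r 564.6
```

Emit:
step_arm:
  targets:
    - [[0,0,-0.5,0],[0,0,-0.5,0],[0,0,-0.5,0],[0,0,-0.5,0],[0,0,-0.5,0]]

```text
time: 16.5
tool_pos: [641.3, -113.2, 696.3]
tcp_rot: [3.105, 1.021, -0.282]
contact_force: [0.4, -0.0, -0.7]
grip_width: 17.8
```

```bash
python3 st.py 750 -140 760
```

```text
16.5 [-0.296   0.5045  0.0368  0.0084  2.0501  1.5258] [ 641.3 -113.2  696.3] F [ 0.4 -0.  -0.7]
[[0.502, -0.248, -0.828], [-0.145, -0.969, 0.202], [-0.852, 0.019, -0.523]]
shift to goal, tool axes m: [ 0.0042  0.0002 -0.1288] tilt deg 31.5 y yaw -104.4
lat 72.2 r 646.9
```

Emit:
step_arm:
  targets:
    - [[-0.3,0,-0.4,0],[-0.3,0,-0.4,0],[-0.3,0,-0.4,0],[-0.3,0,-0.4,0],[-0.3,0,-0.4,0]]

```text
time: 16.92
tool_pos: [618.1, -114.4, 722.2]
tcp_rot: [3.108, 0.986, -0.278]
contact_force: [-0.8, 0.1, -2.3]
grip_width: 17.4
```

Emit:
step_arm:
  targets:
    - [[-0.3,0,-0.4,0],[-0.3,0,-0.4,0],[-0.3,0,-0.4,0],[-0.3,0,-0.4,0],[-0.3,0,-0.4,0]]

```text
time: 17.33
tool_pos: [598.1, -114.6, 744.1]
tcp_rot: [3.111, 0.954, -0.275]
contact_force: [-0.7, 0.3, -1.7]
grip_width: 17.9
```

```bash
python3 st.py 470 -300 460
```

```text
17.3333 [-0.3328  0.4244  0.0365  0.0383  2.0641  1.5109] [ 598.1 -114.6  744.1] F [-0.7  0.3 -1.7]
[[0.557, -0.247, -0.793], [-0.157, -0.969, 0.192], [-0.816, 0.018, -0.578]]
shift to goal, tool axes m: [0.1894 0.2063 0.2303] tilt deg 35.4 y yaw -104.3
lat 58.8 r 605.9
```

Emit:
step_arm:
  targets:
    - [[-0.02,0.008,0.03,0],[-0.04,0.015,0.06,0],[-0.065,0.023,0.09,0],[-0.085,0.031,0.12,0],[-0.108,0.039,0.153,0]]

```text
time: 17.75
tool_pos: [411.7, -105.4, 744.0]
tcp_rot: [3.111, 0.954, -0.274]
contact_force: [-0.8, -1.1, -0.3]
grip_width: 18.0
```

```bash
python3 st.py 319 -103 600
```

```text
17.75 [-0.5555 -0.072   0.716   0.1704  1.8951  1.3632] [ 411.7 -105.4  744. ] F [-0.8 -1.1 -0.3]
[[0.557, -0.246, -0.793], [-0.157, -0.969, 0.191], [-0.816, 0.018, -0.578]]
shift to goal, tool axes m: [0.0654 0.0179 0.1573] tilt deg 35.3 y yaw -104.3
lat 15.0 r 424.6
```

Emit:
step_arm:
  targets:
    - [[0.01,0.004,0.038,0],[0.025,0.008,0.075,0],[0.04,0.012,0.11,0],[0.055,0.016,0.14,0],[0.065,0.018,0.157,0]]

```text
time: 18.17
tool_pos: [316.8, -101.8, 597.8]
tcp_rot: [3.111, 0.955, -0.275]
contact_force: [0.3, -0.2, -0.8]
grip_width: 17.7
```

Emit:
step_arm:
  targets:
    - [[0.033,0,0.023,0],[0.066,-0.001,0.046,0],[0.098,-0.002,0.07,0],[0.13,-0.003,0.093,0],[0.14,-0.003,0.1,0]]

```text
time: 18.58
tool_pos: [313.7, -99.6, 418.5]
tcp_rot: [3.119, 0.964, -0.268]
contact_force: [-1.3, 0.7, -2.3]
grip_width: 18.0
```

```bash
python3 st.py 319 -103 400
python3 - <<'E'
from h import *
s=bot.get_obs(); M=R.from_euler('xyz',s['tcp_rot']).as_matrix(); foot=s['tool_pos']+149.6*M[:,0]; print('foot',foot)
c=cam('scene'); np.savez('s2.npz',**{k:c[k] for k in['color','depth','K','D','R','t']})
uv=proj(c,[foot,s['tool_pos']]); print(uv)
im=c['color'].copy()
for p in uv: cv2.circle(im,tuple(int(v) for v in p),2,(0,255,0),-1)
save('s2.png',cv2.resize(im[60:330,100:400],None,fx=2,fy=2))
E
```

```text
18.5833 [-0.8973 -0.528   1.9255  0.3609  1.2532  0.892 ] [313.7 -99.6 418.5] F [-1.3  0.7 -2.3]
[[0.55, -0.247, -0.798], [-0.151, -0.969, 0.196], [-0.822, 0.013, -0.57]]
shift to goal, tool axes m: [0.0186 0.0018 0.0056] tilt deg 34.8 y yaw -104.3
lat -7.0 r 328.9
foot [ 395.93554758 -122.17502801  295.55456357]
[[286.93330925 106.11355777]
 [315.97340835  51.77316046]]
```

View pics/s2.png

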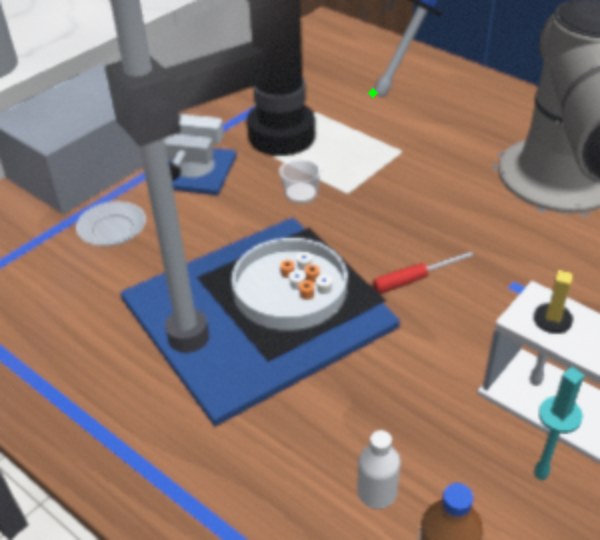

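Run:
```python
from h import *
s=bot.get_obs(); M=R.from_euler('xyz',s['tcp_rot']).as_matrix(); foot=s['tool_pos']+149.6*M[:,0]
c=dict(np.load('s2.npz')); P=cloud(c); 
d=(P-foot)@M; m=(np.abs(d[...,1])<35)&(np.abs(d[...,2])<35)&(d[...,0]>-110)&(d[...,0]<25)
q=d[m]; print(m.sum())
o=(-c['R'].T@c['t']-foot)@M; v=o/np.linalg.norm(o); print('view dir tool',v.round(2))
for lo,hi in((-90,-70),(-70,-50),(-50,-30),(-18,-8),(-8,2),(2,15)):
    k=(q[:,0]>lo)&(q[:,0]<hi); 
    if k.sum(): print(lo,hi,k.sum(),q[k].mean(0).round(1),np.percentile(q[k],[5,95],axis=0).round(1).tolist())
# pixel centreline: project tool-lateral offsets in image
px=np.argwhere(m)[:,::-1]
for t in(-80,-60,-40,-10,-3):
    a=proj(c,[foot+M@[t,0,0]])[0]; b=proj(c,[foot+M@[t-10,0,0]])[0]; u=(b-a)/np.linalg.norm(b-a); n=np.array([-u[1],u[0]])
    r=px-a; k=np.abs(r@u)<3; print(t,k.sum(),(r[k]@n).min(),(r[k]@n).max(),'n',n.round(2))
```

```text
233
view dir tool [-0.11 -0.66 -0.75]
-90 -70 42 [-80.1  -3.9   1.6] [[-88.9, -7.3, -1.6], [-71.4, 1.0, 6.7]]
-70 -50 38 [-60.1  -4.    2.2] [[-68.3, -8.2, -1.9], [-51.3, 2.0, 6.6]]
-50 -30 36 [-40.1  -4.3   2.4] [[-48.8, -7.2, -0.9], [-31.3, 0.3, 8.1]]
-18 -8 30 [-12.9  -4.1   1.7] [[-17.7, -9.3, -3.1], [-8.3, 4.7, 9.1]]
-8 2 18 [-4.1 -4.4  1.9] [[-7.3, -10.3, -1.2], [-0.1, 2.9, 6.7]]
-80 28 -0.6445823551449544 3.8870395196287224 n [0.88 0.47]
-60 29 -0.461539265617503 4.0698141655493565 n [0.88 0.47]
-40 28 -0.21855937458988425 3.901837936489052 n [0.88 0.47]
-10 41 -1.6806782677912928 5.0852802365715375 n [0.88 0.47]
-3 28 -1.6205362501482898 5.0852450104871485 n [0.88 0.47]
```

```bash
cat > stir.py <<'E'
import sys; from h import *
C=np.array([530.7,-162.3]); ex=np.array([.961,-.276]); ey=np.array([.276,.961])
s=bot.get_obs(); M=R.from_euler('xyz',s['tcp_rot']).as_matrix(); off=M@[149.6,0,6.]
f=s['tool_pos']+off; d=f[:2]-C; print('t',s['time'],'foot m-frame',(d@ex).round(1),(d@ey).round(1),'z',f[2].round(1),'ang',np.degrees(np.arctan2(d@ey,d@ex)).round(),'F',s['contact_force'].round(1),'tilt',np.degrees(np.arccos(-M[2,0])).round(1),'w',s['grip_width'].round(1))
z,a0,da,r0,r1=map(float,sys.argv[1:6]); N=int(sys.argv[6]); base=s['tool_pos']
for k in range(N):
    a=np.radians(a0+da*k); r=r0+(r1-r0)*k/max(N-1,1)
    T=np.r_[C+r*(np.cos(a)*ex+np.sin(a)*ey),z]-off
    print(((M.T@(T-base))/1000).round(3).tolist()+[0])
    if k%5==4: base=T; print('--')
E
python3 stir.py 34 0 0 40 40 1
```

```text
Traceback (most recent call last):
  File "stir.py", line 4, in <module>
    f=s['tool_pos']+off; d=f[:2]-C; print('t',s['time'],'foot m-frame',(d@ex).round(1),(d@ey).round(1),'z',f[2].round(1),'ang',np.degrees(np.arctan2(d@ey,d@ex)).round(),'F',s['contact_force'].round(1),'tilt',np.degrees(np.arccos(-M[2,0])).round(1),'w',s['grip_width'].round(1))
                                                                                                                                                                                                                                                            ^^^^^^^^^^^^^^^^^^^^^
AttributeError: 'float' object has no attribute 'round'
```

Emit:
step_arm:
  targets:
    - [[0.035,0,0,0],[0.07,0,-0.001,0],[0.105,0.001,-0.002,0],[0.14,0.001,-0.002,0],[0.17,0.002,-0.003,0]]

```text
time: 19.05
tool_pos: [410.8, -128.1, 280.8]
tcp_rot: [3.118, 0.963, -0.268]
contact_force: [-0.1, 0.2, -1.3]
grip_width: 17.8
```

```bash
python3 stir.py 34 0 0 40 40 1
```

```text
Traceback (most recent call last):
  File "stir.py", line 4, in <module>
    f=s['tool_pos']+off; d=f[:2]-C; print('t',s['time'],'foot m-frame',(d@ex).round(1),(d@ey).round(1),'z',f[2].round(1),'ang',np.degrees(np.arctan2(d@ey,d@ex)).round(),'F',s['contact_force'].round(1),'tilt',np.degrees(np.arccos(-M[2,0])).round(1),'w',s['grip_width'].round(1))
                                                                                                                                                                                                                                                            ^^^^^^^^^^^^^^^^^^^^^
AttributeError: 'float' object has no attribute 'round'
```

```bash
sed -i "s/,'w',s\['grip_width'\].round(1))/)/" stir.py; python3 stir.py 34 0 0 40 40 1; python3 stir.py 55 0 0 40 40 1|tail -1
```

```text
t 19.05 foot m-frame -44.1 0.5 z 154.6 ang 179.0 F [-0.1  0.2 -1.3] tilt 34.8
[0.147, 0.001, -0.0, 0]
[0.13, 0.002, -0.012, 0]
```

Emit:
step_arm:
  targets:
    - [[0.03,0,0,0],[0.06,0,0,0],[0.09,0,0,0],[0.115,0,-0.001,0],[0.12,0.001,-0.001,0]]

```text
time: 19.47
tool_pos: [478.8, -147.8, 180.5]
tcp_rot: [3.12, 0.966, -0.266]
contact_force: [-0.5, 0.9, -1.8]
grip_width: 18.0
```

```bash
python3 stir.py 34 0 0 40 40 1
python3 - <<'E'
from h import *
c=cam('scene'); P=cloud(c); s=bot.get_obs(); M=R.from_euler('xyz',s['tcp_rot']).as_matrix(); foot=s['tool_pos']+M@[149.6,0,6]
im=c['color'].copy(); a=proj(c,[foot]); print(foot.round(1),a)
d=(P-foot)@M; m=(np.abs(d[...,1])<25)&(np.abs(d[...,2])<25)&(d[...,0]>-90)&(d[...,0]<4)&(P[...,2]>52); q=d[m]
for lo,hi in((-90,-60),(-60,-30),(-30,0)):
    k=(q[:,0]>lo)&(q[:,0]<hi); print(k.sum(),q[k].mean(0).round(1) if k.sum() else 0)
cv2.circle(im,tuple(int(v) for v in a[0]),1,(0,255,0),-1)
save('s3.png',cv2.resize(im[60:260,140:340],None,fx=3,fy=3,interpolation=cv2.INTER_CUBIC))
E
```

```text
t 19.4667 foot m-frame 26.3 0.5 z 54.0 ang 1.0 F [-0.5  0.9 -1.8] tilt 34.7
[0.024, 0.001, 0.0, 0]
[ 555.8 -168.9   54.7] [[236.70213487 199.08721403]]
48 [-75.1  -2.8  -5.4]
42 [-45.6  -2.7  -4.6]
60 [-16.  -4.  -5.]
```

View pics/s3.png

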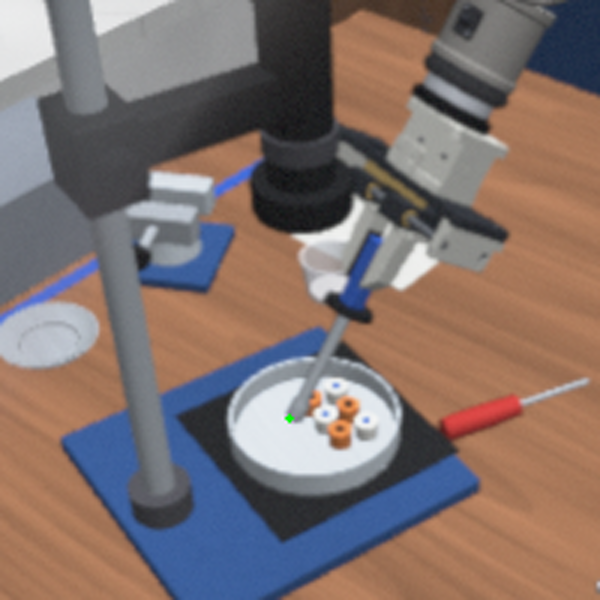

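Emit:
step_arm:
  targets:
    - [[0.006,0,0,0],[0.012,0,0,0],[0.018,0.001,0,0],[0.023,0.001,0,0],[0.023,0.001,0,0]]

```text
time: 19.93
tool_pos: [491.1, -154.0, 165.9]
tcp_rot: [3.125, 0.967, -0.261]
contact_force: [-0.7, 0.3, -2.2]
grip_width: 18.2
```

```bash
python3 stir.py 33 15 15 41 42 10
```

```text
t 19.9333 foot m-frame 39.7 -1.6 z 39.4 ang -2.0 F [-0.7  0.3 -2.2] tilt 34.6
[0.005, -0.012, 0.003, 0]
[0.003, -0.022, 0.006, 0]
[-0.0, -0.031, 0.011, 0]
[-0.005, -0.038, 0.018, 0]
[-0.011, -0.043, 0.026, 0]
--
[-0.006, -0.002, 0.009, 0]
[-0.012, -0.001, 0.018, 0]
[-0.018, 0.003, 0.026, 0]
[-0.023, 0.009, 0.034, 0]
[-0.027, 0.017, 0.039, 0]
--
```

Emit:
step_arm:
  targets:
    - [[0.004,-0.002,0.002,0],[0.006,-0.002,0.004,0],[0.006,-0.002,0.004,0],[0.006,-0.002,0.004,0],[0.006,-0.002,0.004,0]]

```text
time: 20.35
tool_pos: [491.3, -153.8, 162.4]
tcp_rot: [3.131, 0.971, -0.253]
contact_force: [-1.0, 0.3, -1.3]
grip_width: 17.7
```

```bash
python3 stir.py 33 15 15 41 42 10
```

```text
t 20.35 foot m-frame 39.2 -0.7 z 35.6 ang -1.0 F [-1.   0.3 -1.3] tilt 34.4
[0.003, -0.011, 0.001, 0]
[0.0, -0.021, 0.004, 0]
[-0.003, -0.03, 0.009, 0]
[-0.008, -0.037, 0.016, 0]
[-0.013, -0.042, 0.024, 0]
--
[-0.006, -0.002, 0.009, 0]
[-0.012, -0.001, 0.018, 0]
[-0.018, 0.003, 0.026, 0]
[-0.023, 0.009, 0.034, 0]
[-0.027, 0.017, 0.039, 0]
--
```

Emit:
step_arm:
  targets:
    - [[0.003,-0.011,0.001,0],[0,-0.021,0.004,0],[-0.003,-0.03,0.009,0],[-0.008,-0.037,0.016,0],[-0.013,-0.042,0.024,0]]

```text
time: 20.77
tool_pos: [474.2, -109.4, 170.5]
tcp_rot: [-3.139, 0.984, -0.237]
contact_force: [0.7, -0.1, -0.5]
grip_width: 18.1
```

```bash
python3 stir.py 32 90 15 42 42 10
```

```text
t 20.7667 foot m-frame 8.9 38.6 z 42.6 ang 77.0 F [ 0.7 -0.1 -0.5] tilt 33.6
[0.004, -0.004, 0.013, 0]
[-0.002, -0.003, 0.022, 0]
[-0.008, 0.001, 0.031, 0]
[-0.013, 0.007, 0.038, 0]
[-0.017, 0.016, 0.044, 0]
--
[-0.003, 0.01, 0.004, 0]
[-0.004, 0.021, 0.005, 0]
[-0.003, 0.032, 0.005, 0]
[-0.001, 0.042, 0.001, 0]
[0.002, 0.051, -0.004, 0]
--
```

```bash
python3 stir.py 27 80 5 43 43 5
```

```text
t 20.7667 foot m-frame 8.9 38.6 z 42.6 ang 77.0 F [ 0.7 -0.1 -0.5] tilt 33.6
[0.012, -0.004, 0.01, 0]
[0.01, -0.004, 0.013, 0]
[0.008, -0.005, 0.016, 0]
[0.006, -0.005, 0.019, 0]
[0.004, -0.004, 0.022, 0]
--
```

Emit:
step_arm:
  targets:
    - [[0.012,-0.004,0.01,0],[0.01,-0.004,0.013,0],[0.008,-0.005,0.016,0],[0.006,-0.005,0.019,0],[0.004,-0.004,0.022,0]]

```text
time: 21.18
tool_pos: [458.2, -105.0, 164.2]
tcp_rot: [-3.127, 0.993, -0.222]
contact_force: [-0.2, 0.1, -0.8]
grip_width: 17.9
```

```bash
python3 stir.py 28 110 12 43 43 10;python3 st.py 400 0 400
```

```text
t 21.1833 foot m-frame -9.0 39.6 z 35.6 ang 103.0 F [-0.2  0.1 -0.8] tilt 33.1
[0.003, -0.001, 0.009, 0]
[-0.001, 0.003, 0.016, 0]
[-0.005, 0.008, 0.022, 0]
[-0.009, 0.014, 0.027, 0]
[-0.011, 0.022, 0.031, 0]
--
[-0.002, 0.009, 0.002, 0]
[-0.002, 0.017, 0.003, 0]
[-0.002, 0.026, 0.002, 0]
[-0.0, 0.035, 0.0, 0]
[0.002, 0.043, -0.004, 0]
--
21.1833 [-0.4878  0.0885  2.2472  0.5398  0.283   0.8394] [ 458.2 -105.   164.2] F [-0.2  0.1 -0.8]
[[0.533, -0.232, -0.814], [-0.12, -0.973, 0.199], [-0.838, -0.008, -0.546]]
shift to goal, tool axes m: [-0.2412 -0.0905 -0.0605] tilt deg 33.1 y yaw -103.4
lat 28.5 r 469.0
```

```bash
cat > kin.py <<'E'
from h import *
L1,L2,a,Lt,z0,lat=506.2,379.6,46.5,318.4,223.2,76.4
def q5(T,x):
    W=T-Lt*x; rho=np.sqrt(W[0]**2+W[1]**2-lat**2); q1=np.arctan2(W[1],W[0])-np.arctan2(lat,rho)
    h=W[2]-z0; D=np.hypot(rho,h); Le=np.hypot(L2,a)
    ph=np.arctan2(rho,h); A=np.arccos((L1**2+D**2-Le**2)/(2*L1*D)); q2=ph-A
    v=np.array([rho,h])-L1*np.array([np.sin(q2),np.cos(q2)]) # = L2(sin,cos)+a(cos,-sin)
    q23=np.arctan2(v[0],v[1])-np.arctan2(a,L2)
    fd=np.array([np.sin(q23)*np.cos(q1),np.sin(q23)*np.sin(q1),np.cos(q23)])
    return np.arccos(fd@x),q1,q2,q23-q2
C=np.array([530.7,-162.3]); ex=np.array([.961,-.276]); ey=np.array([.276,.961])
def tcp(xm,ym,z,t,az):
    x=np.array([np.sin(t)*np.cos(az),np.sin(t)*np.sin(az),-np.cos(t)]); zz=np.array([-np.cos(t)*np.cos(az),-np.cos(t)*np.sin(az),-np.sin(t)])
    return np.r_[C+xm*ex+ym*ey,z]-149.6*x-6*zz, x
if __name__=='__main__':
    s=bot.get_obs(); M=R.from_euler('xyz',s['tcp_rot']).as_matrix(); print(q5(s['tool_pos'],M[:,0]),s['joint_positions'])
    for az in(-.27,-.1,.1):
        for xm,ym in((40,0),(0,40),(-20,30),(-35,0),(-20,-30),(0,-40)):
            print(az,xm,ym,[round(np.degrees(q5(*tcp(xm,ym,33,np.radians(t),az))[0]),1) for t in(24,26,28,30,32,34)])
E
python3 kin.py
```

```text
(np.float64(0.28290595121638146), np.float64(-0.48800778710994364), np.float64(0.08826244249183002), np.float64(2.2476620388334103)) [-0.48784784  0.08851304  2.24722954  0.53977428  0.28300264  0.83937208]
-0.27 40 0 [np.float64(32.5), np.float64(29.0), np.float64(25.6), np.float64(22.1), np.float64(18.7), np.float64(15.6)]
-0.27 0 40 [np.float64(30.6), np.float64(27.0), np.float64(23.5), np.float64(19.8), np.float64(16.1), np.float64(12.5)]
-0.27 -20 30 [np.float64(30.2), np.float64(26.8), np.float64(23.3), np.float64(19.9), np.float64(16.4), np.float64(13.1)]
-0.27 -35 0 [np.float64(30.7), np.float64(27.6), np.float64(24.4), np.float64(21.4), np.float64(18.6), np.float64(16.1)]
-0.27 -20 -30 [np.float64(31.9), np.float64(28.9), np.float64(26.0), np.float64(23.2), np.float64(20.7), np.float64(18.7)]
-0.27 0 -40 [np.float64(32.5), np.float64(29.5), np.float64(26.5), np.float64(23.7), np.float64(21.2), np.float64(19.1)]
-0.1 40 0 [np.float64(35.5), np.float64(32.7), np.float64(30.1), np.float64(27.6), np.float64(25.5), np.float64(23.8)]
-0.1 0 40 [np.float64(33.0), np.float64(30.1), 
[... 569 characters left out ...]
loat64(40.9), np.float64(39.0), np.float64(37.4), np.float64(36.0), np.float64(34.9), np.float64(34.3)]
0.1 0 40 [np.float64(38.1), np.float64(36.2), np.float64(34.5), np.float64(33.1), np.float64(32.0), np.float64(31.4)]
0.1 -20 30 [np.float64(38.4), np.float64(36.7), np.float64(35.3), np.float64(34.1), np.float64(33.3), np.float64(33.0)]
0.1 -35 0 [np.float64(40.2), np.float64(38.8), np.float64(37.7), np.float64(37.0), np.float64(36.6), np.float64(36.6)]
0.1 -20 -30 [np.float64(41.9), np.float64(40.7), np.float64(39.7), np.float64(39.0), np.float64(38.6), np.float64(38.6)]
0.1 0 -40 [np.float64(42.6), np.float64(41.2), np.float64(40.1), np.float64(39.3), np.float64(38.8), np.float64(38.7)]
```

```bash
python3 stir.py 32 112 12 43 43 10
```

```text
t 21.1833 foot m-frame -9.0 39.6 z 35.6 ang 103.0 F [-0.2  0.1 -0.8] tilt 33.1
[-0.001, -0.001, 0.008, 0]
[-0.005, 0.003, 0.015, 0]
[-0.009, 0.009, 0.021, 0]
[-0.012, 0.016, 0.026, 0]
[-0.015, 0.023, 0.029, 0]
--
[-0.001, 0.009, 0.002, 0]
[-0.002, 0.018, 0.003, 0]
[-0.001, 0.026, 0.002, 0]
[0.0, 0.035, -0.001, 0]
[0.003, 0.043, -0.005, 0]
--
```

Emit:
step_arm:
  targets:
    - [[0,-0.001,0.008,0],[-0.004,0.003,0.015,0],[-0.008,0.009,0.021,0],[-0.011,0.016,0.026,0],[-0.014,0.023,0.029,0]]

```text
time: 21.6
tool_pos: [421.3, -120.1, 160.1]
tcp_rot: [-3.127, 0.992, -0.223]
contact_force: [0.8, 0.1, -0.4]
grip_width: 17.8
```

```bash
python3 stir.py 32 172 12 43 43 15
```

```text
t 21.6 foot m-frame -40.2 14.8 z 31.6 ang 160.0 F [ 0.8  0.1 -0.4] tilt 33.1
[-0.002, 0.009, 0.002, 0]
[-0.002, 0.018, 0.003, 0]
[-0.002, 0.027, 0.002, 0]
[-0.0, 0.035, -0.001, 0]
[0.002, 0.043, -0.005, 0]
--
[0.003, 0.007, -0.005, 0]
[0.007, 0.012, -0.011, 0]
[0.012, 0.015, -0.018, 0]
[0.017, 0.017, -0.026, 0]
[0.022, 0.017, -0.033, 0]
--
[0.005, -0.002, -0.007, 0]
[0.009, -0.006, -0.014, 0]
[0.013, -0.011, -0.02, 0]
[0.016, -0.018, -0.025, 0]
[0.019, -0.026, -0.028, 0]
--
```

Tracking is good now; next two calls.

Emit:
step_arm:
  targets:
    - [[-0.002,0.009,0.002,0],[-0.002,0.018,0.003,0],[-0.002,0.027,0.002,0],[0,0.035,-0.001,0],[0.002,0.043,-0.005,0]]

```text
time: 22.02
tool_pos: [416.1, -163.8, 160.9]
tcp_rot: [-3.128, 0.992, -0.224]
contact_force: [0.3, 0.2, -1.8]
grip_width: 17.9
```

Emit:
step_arm:
  targets:
    - [[0.003,0.007,-0.005,0],[0.007,0.012,-0.011,0],[0.012,0.015,-0.018,0],[0.017,0.017,-0.026,0],[0.022,0.017,-0.033,0]]

```text
time: 22.43
tool_pos: [451.8, -190.5, 160.5]
tcp_rot: [-3.129, 0.992, -0.226]
contact_force: [-0.4, -0.7, -1.8]
grip_width: 17.9
```

```bash
python3 stir.py 32 290 12 43 41 15
```

```text
t 22.4333 foot m-frame 8.7 -44.7 z 32.0 ang -79.0 F [-0.4 -0.7 -1.8] tilt 33.2
[0.003, -0.004, -0.005, 0]
[0.008, -0.008, -0.012, 0]
[0.012, -0.013, -0.018, 0]
[0.015, -0.02, -0.023, 0]
[0.018, -0.027, -0.027, 0]
--
[0.002, -0.008, -0.002, 0]
[0.002, -0.017, -0.003, 0]
[0.002, -0.026, -0.002, 0]
[0.0, -0.034, 0.0, 0]
[-0.002, -0.042, 0.004, 0]
--
[-0.003, -0.006, 0.005, 0]
[-0.007, -0.011, 0.011, 0]
[-0.011, -0.015, 0.018, 0]
[-0.016, -0.017, 0.025, 0]
[-0.021, -0.017, 0.032, 0]
--
```

Emit:
step_arm:
  targets:
    - [[0.003,-0.004,-0.005,0],[0.008,-0.008,-0.012,0],[0.012,-0.013,-0.018,0],[0.015,-0.02,-0.023,0],[0.018,-0.027,-0.027,0]]

```text
time: 22.85
tool_pos: [490.9, -171.5, 160.3]
tcp_rot: [-3.13, 0.991, -0.226]
contact_force: [0.2, 0.1, -1.5]
grip_width: 17.9
```

Emit:
step_arm:
  targets:
    - [[0.002,-0.008,-0.002,0],[0.002,-0.017,-0.003,0],[0.002,-0.026,-0.002,0],[0,-0.034,0,0],[-0.002,-0.042,0.004,0]]

```text
time: 23.27
tool_pos: [497.4, -128.9, 160.0]
tcp_rot: [-3.13, 0.991, -0.225]
contact_force: [0.2, -0.3, -0.5]
grip_width: 17.9
```

```bash
python3 stir.py 31 48 12 41 41 10
python3 - <<'E'
from h import *
c=cam('scene'); save('s4.png',cv2.resize(c['color'][60:260,140:340],None,fx=3,fy=3,interpolation=cv2.INTER_CUBIC))
E
```

```text
t 23.2667 foot m-frame 35.6 27.2 z 31.6 ang 37.0 F [ 0.2 -0.3 -0.5] tilt 33.2
[-0.004, -0.004, 0.007, 0]
[-0.008, -0.009, 0.013, 0]
[-0.012, -0.013, 0.019, 0]
[-0.016, -0.015, 0.026, 0]
[-0.021, -0.015, 0.033, 0]
--
[-0.005, 0.001, 0.007, 0]
[-0.009, 0.005, 0.014, 0]
[-0.013, 0.009, 0.02, 0]
[-0.016, 0.015, 0.025, 0]
[-0.019, 0.023, 0.029, 0]
--
```

View pics/s4.png

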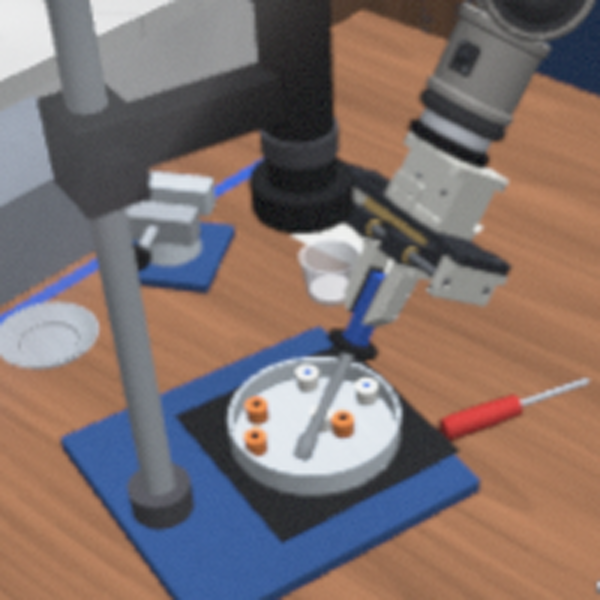

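The first turn has shifted the beads, and all the visible ones are still in the dish. Starting the second turn.

Emit:
step_arm:
  targets:
    - [[-0.004,-0.004,0.007,0],[-0.008,-0.009,0.013,0],[-0.012,-0.013,0.019,0],[-0.016,-0.015,0.026,0],[-0.021,-0.015,0.033,0]]

```text
time: 23.73
tool_pos: [460.8, -104.5, 162.5]
tcp_rot: [-3.124, 0.996, -0.217]
contact_force: [0.1, 0.2, -1.9]
grip_width: 17.9
```

Emit:
step_arm:
  targets:
    - [[-0.005,0.001,0.007,0],[-0.009,0.005,0.014,0],[-0.013,0.009,0.02,0],[-0.016,0.015,0.025,0],[-0.019,0.023,0.029,0]]

```text
time: 24.15
tool_pos: [420.7, -118.8, 162.6]
tcp_rot: [-3.124, 0.996, -0.217]
contact_force: [0.4, 0.1, -1.4]
grip_width: 17.7
```

```bash
python3 stir.py 32 168 14 42 42 10
```

```text
t 24.15 foot m-frame -41.5 16.4 z 33.8 ang 158.0 F [ 0.4  0.1 -1.4] tilt 33.0
[0.001, 0.008, 0.001, 0]
[0.001, 0.018, 0.002, 0]
[0.001, 0.028, 0.001, 0]
[0.003, 0.038, -0.002, 0]
[0.006, 0.046, -0.007, 0]
--
[0.004, 0.007, -0.006, 0]
[0.009, 0.012, -0.014, 0]
[0.014, 0.014, -0.022, 0]
[0.02, 0.014, -0.031, 0]
[0.025, 0.011, -0.039, 0]
--
```

Emit:
step_arm:
  targets:
    - [[0.001,0.008,0.001,0],[0.001,0.018,0.002,0],[0.001,0.028,0.001,0],[0.003,0.038,-0.002,0],[0.006,0.046,-0.007,0]]

```text
time: 24.57
tool_pos: [418.5, -166.4, 161.2]
tcp_rot: [-3.125, 0.995, -0.219]
contact_force: [-0.4, -0.2, -3.1]
grip_width: 17.9
```

Emit:
step_arm:
  targets:
    - [[0.004,0.007,-0.006,0],[0.009,0.012,-0.014,0],[0.014,0.014,-0.022,0],[0.02,0.014,-0.031,0],[0.025,0.011,-0.039,0]]

```text
time: 24.98
tool_pos: [462.3, -188.5, 161.3]
tcp_rot: [-3.126, 0.995, -0.22]
contact_force: [0.5, 0.6, -1.8]
grip_width: 17.4
```

```bash
python3 stir.py 32 305 13 42 42 10
```

```text
t 24.9833 foot m-frame 17.8 -39.4 z 32.6 ang -66.0 F [ 0.5  0.6 -1.8] tilt 33.0
[0.004, -0.005, -0.005, 0]
[0.008, -0.011, -0.011, 0]
[0.011, -0.018, -0.016, 0]
[0.014, -0.027, -0.02, 0]
[0.015, -0.036, -0.021, 0]
--
[-0.0, -0.01, 0.0, 0]
[-0.001, -0.019, 0.002, 0]
[-0.003, -0.027, 0.006, 0]
[-0.007, -0.035, 0.011, 0]
[-0.011, -0.04, 0.017, 0]
--
```

Emit:
step_arm:
  targets:
    - [[0.004,-0.005,-0.005,0],[0.008,-0.011,-0.011,0],[0.011,-0.018,-0.016,0],[0.014,-0.027,-0.02,0],[0.015,-0.036,-0.021,0]]

```text
time: 25.4
tool_pos: [497.2, -159.0, 160.4]
tcp_rot: [-3.125, 0.994, -0.219]
contact_force: [0.5, -0.7, -1.5]
grip_width: 17.6
```

Emit:
step_arm:
  targets:
    - [[0,-0.008,0,0],[-0.001,-0.012,0.001,0],[-0.015,-0.012,0.001,0],[-0.04,-0.012,0.001,0],[-0.07,-0.012,0.001,0]]

```text
time: 25.82
tool_pos: [461.3, -138.1, 217.7]
tcp_rot: [-3.123, 0.998, -0.217]
contact_force: [1.0, 0.1, -0.7]
grip_width: 18.2
```

Emit:
step_arm:
  targets:
    - [[-0.035,0,0,0],[-0.07,0,0,0],[-0.105,0,0,0],[-0.14,0,0,0],[-0.17,0,0,0]]

```text
time: 26.23
tool_pos: [370.3, -117.6, 362.6]
tcp_rot: [-3.126, 0.997, -0.218]
contact_force: [0.9, -1.0, -1.0]
grip_width: 17.9
```

```bash
python3 stir.py 32 0 13 42 42 1; python3 st.py 319 -100 400
python3 - <<'E'
from h import *
c=cam('scene'); save('s5.png',cv2.resize(c['color'][40:340,140:470],None,fx=2,fy=2))
E
```

```text
t 26.2333 foot m-frame -90.5 3.5 z 233.7 ang 178.0 F [ 0.9 -1.  -1. ] tilt 32.9
[0.241, 0.012, -0.002, 0]
26.2333 [-0.738  -0.3486  1.9784  0.321   1.0245  0.9672] [ 370.3 -117.6  362.6] F [ 0.9 -1.  -1. ]
[[0.53, -0.229, -0.817], [-0.117, -0.973, 0.197], [-0.84, -0.009, -0.542]]
shift to goal, tool axes m: [-0.0606 -0.0057  0.0251] tilt deg 32.9 y yaw -103.3
lat -8.3 r 388.3
```

View pics/s5.png

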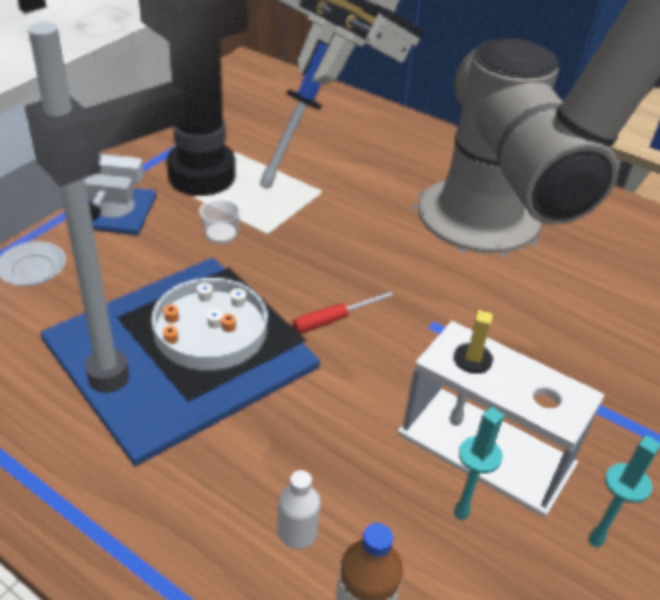

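Run:
```python
from kin import *
from scipy.optimize import brentq
for z in(220,260,300,350):
  for t in(33,22,11,0):
    out=[]
    for r in range(150,500,25):
        T=np.r_[r*np.array([.969,-.247])+[18.9,74],z]; tt=np.radians(t); x=np.array([np.sin(tt)*.976,-np.sin(tt)*.218,-np.cos(tt)])
        k=q5(T,x); out.append((r,round(k[0],2),round(k[2],2),round(k[3],2)))
    ok=[o for o in out if not np.isnan(o[1])]
    print(z,t,[o for o in ok if o[2]>-.9 and o[3]<2.85][:4])
```

```text
220 33 [(225, np.float64(0.77), np.float64(-0.67), np.float64(2.47)), (250, np.float64(0.69), np.float64(-0.58), np.float64(2.46)), (275, np.float64(0.62), np.float64(-0.49), np.float64(2.44)), (300, np.float64(0.57), np.float64(-0.41), np.float64(2.41))]
220 22 [(150, np.float64(1.14), np.float64(-0.78), np.float64(2.41)), (175, np.float64(1.04), np.float64(-0.68), np.float64(2.4)), (200, np.float64(0.97), np.float64(-0.59), np.float64(2.38)), (225, np.float64(0.91), np.float64(-0.51), np.float64(2.36))]
220 11 [(150, np.float64(1.2), np.float64(-0.58), np.float64(2.33)), (175, np.float64(1.14), np.float64(-0.51), np.float64(2.31)), (200, np.float64(1.1), np.float64(-0.44), np.float64(2.29)), (225, np.float64(1.06), np.float64(-0.37), np.float64(2.26))]
220 0 [(150, np.float64(1.29), np.float64(-0.41), np.float64(2.26)), (175, np.float64(1.26), np.float64(-0.35), np.float64(2.23)), (200, np.float64(1.23), np.float64(-0.28), np.float64(2.2)), (225, np.float64(1.21), np.float64(-0.23), np.float64(2.16))]
260 33 [(225, np.float64(0.91), np.float64(-0.71), np.float64(2.37)), (250, np.fl
[... 2428 characters left out ...]
, np.float64(-0.58), np.float64(2.03))]
350 11 [(150, np.float64(1.57), np.float64(-0.62), np.float64(2.0)), (175, np.float64(1.53), np.float64(-0.56), np.float64(1.98)), (200, np.float64(1.49), np.float64(-0.5), np.float64(1.96)), (225, np.float64(1.46), np.float64(-0.45), np.float64(1.94))]
350 0 [(150, np.float64(1.68), np.float64(-0.48), np.float64(1.94)), (175, np.float64(1.65), np.float64(-0.42), np.float64(1.91)), (200, np.float64(1.62), np.float64(-0.37), np.float64(1.89)), (225, np.float64(1.6), np.float64(-0.31), np.float64(1.86))]kin.py:4: RuntimeWarning: invalid value encountered in sqrt
  W=T-Lt*x; rho=np.sqrt(W[0]**2+W[1]**2-lat**2); q1=np.arctan2(W[1],W[0])-np.arctan2(lat,rho)
```

```bash
cat >> kin.py <<'E'
def full(T,M):
    x=M[:,0]; k5,q1,q2,q3=q5(T,x); q23=q2+q3; er=np.array([np.cos(q1),np.sin(q1),0]); el=np.array([-np.sin(q1),np.cos(q1),0])
    f=np.sin(q23)*er+np.array([0,0,np.cos(q23)]); n=np.cos(q23)*er-np.array([0,0,np.sin(q23)]) # in-plane, pitch increasing
    return q1,q2,q3,np.arctan2(x@el,x@n),k5
E
python3 - <<'E'
from kin import *
s=bot.get_obs(); M=R.from_euler('xyz',s['tcp_rot']).as_matrix(); print(np.round(full(s['tool_pos'],M),3),s['joint_positions'].round(3))
H=np.array([460.3,295.8])
for t in(33,28,24,20,15,10):
  for az in(-.22,0,.2):
    x=np.array([np.sin(np.radians(t))*np.cos(az),np.sin(np.radians(t))*np.sin(az),-np.cos(np.radians(t))])
    # upright rod, grasp at z 188.6 (hung) / 330
    print(t,az,[np.round(full(np.r_[H,z]+19*x,x[:,None]),2).tolist() for z in(189,330)])
c=dict(np.load('scene0.npz')); P=cloud(c); h=cv2.cvtColor(c['color'],cv2.COLOR_RGB2HSV)
m=(h[...,0]>80)&(h[...,0]<98)&(h[...,1]>100)&(P[...,0]>400)&(P[...,1]>150)
k,l,stt,cc=cv2.connectedComponentsWithStats(m.astype(np.uint8))
for i in range(1,k):
    if stt[i,4]>60:
        q=P[l==i]; print('teal',[(z,q[abs(q[:,2]-z)<12].mean(0).round(0).tolist()) for z in(30,80,125,180) if (abs(q[:,2]-z)<12).any()])
E
```

```text
[-0.74  -0.355  1.972  0.322  1.03 ] [-0.74  -0.355  1.971  0.321  1.03   0.966]
33 -0.22 [[0.66, 0.33, 1.88, -0.73, 0.68], [0.66, 0.17, 1.66, -0.53, 0.99]]
33 0 [[0.6, 0.28, 1.95, -0.67, 0.52], [0.6, 0.12, 1.72, -0.42, 0.86]]
33 0.2 [[0.53, 0.25, 2.0, -0.49, 0.38], [0.53, 0.08, 1.77, -0.26, 0.76]]
28 -0.22 [[0.62, 0.33, 1.83, -0.56, 0.72], [0.62, 0.18, 1.6, -0.42, 1.05]]
28 0 [[0.57, 0.29, 1.89, -0.47, 0.59], [0.57, 0.14, 1.66, -0.32, 0.95]]
28 0.2 [[0.51, 0.26, 1.93, -0.3, 0.5], [0.51, 0.11, 1.7, -0.19, 0.88]]
24 -0.22 [[0.59, 0.33, 1.79, -0.44, 0.77], [0.59, 0.2, 1.56, -0.34, 1.11]]
24 0 [[0.55, 0.3, 1.84, -0.35, 0.67], [0.55, 0.16, 1.61, -0.25, 1.03]]
24 0.2 [[0.5, 0.28, 1.88, -0.21, 0.6], [0.5, 0.13, 1.64, -0.14, 0.97]]
20 -0.22 [[0.56, 0.34, 1.75, -0.34, 0.82], [0.56, 0.21, 1.52, -0.27, 1.17]]
20 0 [[0.53, 0.31, 1.8, -0.26, 0.74], [0.53, 0.18, 1.56, -0.19, 1.1]]
20 0.2 [[0.48, 0.29, 1.82, -0.15, 0.69], [0.48, 0.16, 1.58, -0.11, 1.06]]
15 -0.22 [[0.53, 0.36, 1.7, -0.23, 0.9], [0.53, 0.24, 1.46, -0.19, 1.25]]
15 0 [[0.5, 0.34, 1.74, -0.17, 0.85], [0.5, 0.22, 1.49, -0.13, 1.2]]
15 0.2 [[0.47, 0.32, 1.76, -0.09, 0.81], [0.47, 0.2, 1.51, -0.07, 1.18]]
10 -0.22 [[0.49, 0.38, 1.65, -0.14, 0.98], [0.49, 0.27, 1.41, -0.12, 1.33]]
10 0 [[0.47, 0.36, 1.67, -0.1, 0.95], [0.47, 0.25, 1.43, -0.08, 1.3]]
10 0.2 [[0.46, 0.36, 1.69, -0.05, 0.93], [0.46, 0.24, 1.44, -0.05, 1.29]]
teal [(30, [575.0, 275.0, 27.0]), (80, [574.0, 275.0, 80.0]), (125, [577.0, 275.0, 126.0]), (180, [575.0, 275.0, 183.0])]
teal [(30, [510.0, 417.0, 27.0]), (80, [510.0, 417.0, 81.0]), (125, [510.0, 417.0, 126.0]), (180, [509.0, 417.0, 184.0])]
```

```bash
cat > ins.py <<'E'
import sys; from h import *
H=np.array([460.3,295.8,137.])
s=bot.get_obs(); M=R.from_euler('xyz',s['tcp_rot']).as_matrix(); base=s['tool_pos']; az=np.arctan2(M[1,0],M[0,0])
print('t',round(s['time'],2),'tcp',base.round(1),'tilt',np.degrees(np.arccos(-M[2,0])).round(1),'az',az.round(3),'F',s['contact_force'].round(1),'w',round(float(s['grip_width']),1),'q',s['joint_positions'].round(2))
# args phi,s,dz triples
for a in sys.argv[1:]:
    phi,sx,dz=map(float,a.split(',')); p=np.radians(phi); u=np.array([-np.sin(p)*np.cos(az),-np.sin(p)*np.sin(az),np.cos(p)])
    T=H+(168.6-sx)*u+[0,0,dz]-M@[-19,0,1.6]
    print(a,((M.T@(T-base))/1000).round(3).tolist(),T.round(0))
E
python3 ins.py 31.4,-20,150 31.4,-20,0
```

```text
t 26.28 tcp [ 370.3 -118.   367.8] tilt 33.3 az -0.224 F [0.8 1.  4.4] w 17.8 q [-0.74 -0.35  1.97  0.32  1.03  0.97]
31.4,-20,150 [-0.104, -0.423, 0.044] [376. 315. 433.]
31.4,-20,0 [0.021, -0.422, 0.126] [376. 315. 283.]
```

Emit:
step_arm:
  targets:
    - [[-0.01,-0.038,0.004,0],[-0.02,-0.076,0.008,0],[-0.03,-0.114,0.012,0],[-0.04,-0.152,0.016,0],[-0.05,-0.19,0.02,0]]

```text
time: 26.7
tool_pos: [370.6, 41.7, 393.5]
tcp_rot: [-3.132, 0.992, -0.224]
contact_force: [1.3, -1.4, -1.7]
grip_width: 18.1
```

Emit:
step_arm:
  targets:
    - [[-0.01,-0.038,0.004,0],[-0.02,-0.076,0.008,0],[-0.03,-0.114,0.012,0],[-0.04,-0.152,0.016,0],[-0.05,-0.19,0.02,0]]

```text
time: 27.12
tool_pos: [370.2, 232.1, 424.6]
tcp_rot: [-3.13, 0.991, -0.221]
contact_force: [1.7, -1.2, -1.6]
grip_width: 18.1
```

```bash
python3 ins.py 31.4,-20,60 31.4,-20,0
```

```text
t 27.12 tcp [370.2 232.1 424.6] tilt 33.2 az -0.221 F [ 1.7 -1.2 -1.6] w 18.1 q [ 0.7  -0.11  1.65 -0.48  1.26  2.58]
31.4,-20,60 [0.061, -0.081, 0.056] [376. 315. 343.]
31.4,-20,0 [0.112, -0.081, 0.089] [376. 315. 283.]
```

Emit:
step_arm:
  targets:
    - [[0,-0.035,0,0],[0.01,-0.07,0.01,0],[0.03,-0.081,0.03,0],[0.055,-0.081,0.05,0],[0.06,-0.081,0.055,0]]

```text
time: 27.53
tool_pos: [373.8, 314.5, 338.7]
tcp_rot: [3.138, 0.997, -0.231]
contact_force: [-0.3, 0.0, -2.6]
grip_width: 17.6
```

Emit:
step_arm:
  targets:
    - [[0,0,0,0],[0,0,0,0],[0,0,0,0],[0,0,0,0],[0,0,0,0]]

```text
time: 27.95
tool_pos: [374.4, 314.6, 340.5]
tcp_rot: [-3.14, 0.996, -0.228]
contact_force: [0.7, 0.4, -1.0]
grip_width: 17.7
```

```bash
python3 ins.py 31.4,-15,0 31.4,10,0 31.4,40,0
python3 - <<'E'
from h import *
s=bot.get_obs(); M=R.from_euler('xyz',s['tcp_rot']).as_matrix(); foot=s['tool_pos']+M@[149.6,0,6]; ud=M@[168.6,0,4.4]; ud/=np.linalg.norm(ud)
print('foot',foot.round(1),'axis hits z140 at',(foot+ud*((140-foot[2])/ud[2])).round(1))
c=cam('scene'); P=cloud(c); d=(P-foot)@M
o=(-c['R'].T@c['t']-foot)@M; v=o/np.linalg.norm(o)
m=(np.abs(d[...,1])<22)&(np.abs(d[...,2])<22)&(d[...,0]>-80)&(d[...,0]<6)&(P[...,2]>150); q=d[m]
for lo,hi,r in((-80,-50,6),(-50,-25,6),(-18,2,9)):
    k=(q[:,0]>lo)&(q[:,0]<hi); print(lo,k.sum(),(q[k].mean(0)-.785*r*v).round(1))
im=c['color'].copy(); a=proj(c,[foot,[460.3,295.8,140]])
for p in a: cv2.circle(im,tuple(int(t) for t in p),1,(0,255,0),-1)
save('s6.png',cv2.resize(im[120:320,320:520],None,fx=3,fy=3))
E
```

```text
t 27.95 tcp [374.4 314.6 340.5] tilt 33.0 az -0.228 F [ 0.7  0.4 -1. ] w 17.7 q [ 0.86  0.08  1.69 -0.56  1.14  2.83]
31.4,-15,0 [0.054, -0.001, 0.03] [378. 315. 279.]
31.4,10,0 [0.079, -0.001, 0.031] [391. 312. 257.]
31.4,40,0 [0.109, -0.001, 0.032] [406. 308. 232.]
foot [448.7 297.3 211.7] axis hits z140 at [491.5 287.4 140. ]
-80 79 [-64.2  -1.   -1.3]
-50 66 [-36.2  -1.   -0.8]
-18 62 [-8.3 -0.8  0. ]
```

View pics/s6.png

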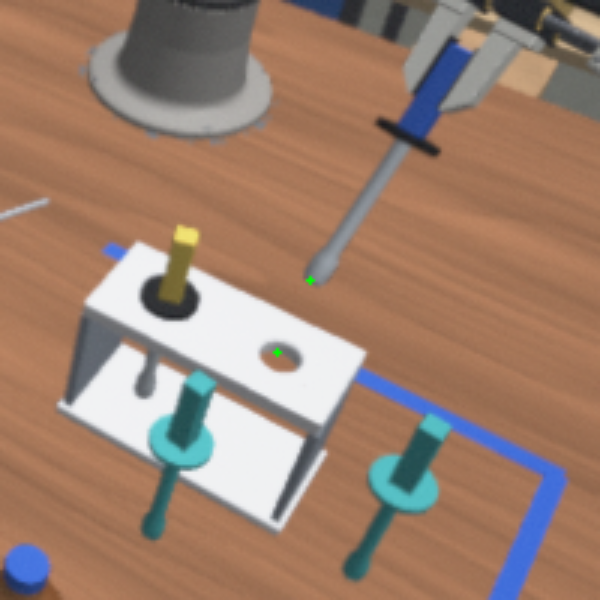

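Emit:
step_arm:
  targets:
    - [[0.015,0,0.01,0],[0.035,0,0.02,0],[0.05,-0.001,0.03,0],[0.054,-0.001,0.03,0],[0.054,-0.001,0.03,0]]

```text
time: 28.42
tool_pos: [378.8, 314.1, 278.2]
tcp_rot: [3.14, 0.996, -0.231]
contact_force: [-0.3, -0.4, -1.6]
grip_width: 17.7
```

```bash
python3 ins.py 31.4,0,0 31.4,20,0 31.4,40,0
```

```text
t 28.42 tcp [378.8 314.1 278.2] tilt 32.9 az -0.231 F [-0.3 -0.4 -1.6] w 17.7 q [ 0.85  0.13  1.81 -0.61  1.    2.93]
31.4,0,0 [0.014, -0.001, 0.0] [386. 313. 266.]
31.4,20,0 [0.034, -0.001, 0.001] [396. 311. 249.]
31.4,40,0 [0.054, -0.001, 0.002] [406. 308. 232.]
```

Emit:
step_arm:
  targets:
    - [[0.01,-0.001,0,0],[0.022,-0.001,0,0],[0.034,-0.001,0.001,0],[0.046,-0.001,0.001,0],[0.05,-0.001,0.002,0]]

```text
time: 28.83
tool_pos: [404.7, 309.1, 234.7]
tcp_rot: [3.14, 0.996, -0.231]
contact_force: [0.2, -0.0, -1.7]
grip_width: 17.7
```

```bash
python3 ins.py 26,40,0 20,40,0 14,40,0 8,42,0 2,44,0 -4,46,0 -8,46,0
```

```text
t 28.83 tcp [404.7 309.1 234.7] tilt 32.9 az -0.231 F [ 0.2 -0.  -1.7] w 17.7 q [ 0.79  0.2   1.86 -0.65  0.88  2.96]
26,40,0 [0.004, 0.0, -0.012] [417. 306. 238.]
20,40,0 [0.007, 0.0, -0.025] [429. 303. 243.]
14,40,0 [0.01, 0.0, -0.038] [441. 300. 247.]
8,42,0 [0.017, 0.0, -0.05] [455. 297. 247.]
2,44,0 [0.025, 0.0, -0.061] [467. 294. 246.]
-4,46,0 [0.034, 0.0, -0.07] [480. 291. 244.]
-8,46,0 [0.039, 0.0, -0.077] [488. 289. 243.]
```

Emit:
step_arm:
  targets:
    - [[0.002,0,-0.008,0],[0.004,0,-0.014,0],[0.006,0,-0.022,0],[0.008,0,-0.03,0],[0.01,0,-0.038,0]]

```text
time: 29.25
tool_pos: [442.0, 300.6, 248.0]
tcp_rot: [-3.141, 0.995, -0.23]
contact_force: [-2.1, 2.0, -2.2]
grip_width: 18.0
```

```bash
python3 ins.py 8,42,0 2,44,0 -4,46,0 -8,46,0
```

```text
t 29.25 tcp [442.  300.6 248. ] tilt 33.0 az -0.23 F [-2.1  2.  -2.2] w 18.0 q [ 0.72  0.21  1.8  -0.62  0.87  2.86]
8,42,0 [0.008, 0.001, -0.011] [455. 297. 247.]
2,44,0 [0.016, 0.001, -0.021] [467. 294. 246.]
-4,46,0 [0.024, 0.001, -0.031] [480. 291. 244.]
-8,46,0 [0.03, 0.001, -0.037] [488. 289. 243.]
```

Emit:
step_arm:
  targets:
    - [[0.006,0,-0.008,0],[0.012,0.001,-0.016,0],[0.018,0.001,-0.024,0],[0.026,0.001,-0.033,0],[0.026,0.001,-0.033,0]]

```text
time: 29.67
tool_pos: [484.6, 289.5, 244.0]
tcp_rot: [-3.141, 0.995, -0.231]
contact_force: [0.0, 0.5, -1.4]
grip_width: 18.1
```

```bash
python3 ins.py 0,60,0 0,90,0 0,116,0
python3 - <<'E'
from h import *
c=cam('scene'); P=cloud(c); h=cv2.cvtColor(c['color'],cv2.COLOR_RGB2HSV)
# stem centreline between collar and plate, seen from the scene camera
G=bot.get_obs(); M=R.from_euler('xyz',G['tcp_rot']).as_matrix(); g=G['tool_pos']+M@[-19,0,1.6]; print('grip',g.round(1))
o=-c['R'].T@c['t']-g; v=o/np.linalg.norm(o); vh=np.r_[v[:2],0]
for lo,hi in((148,158),(158,168),(168,178),(178,188)):
    m=(np.hypot(P[...,0]-465,P[...,1]-295)<40)&(P[...,2]>lo)&(P[...,2]<hi)&(P[...,0]>430); q=P[m]; print(lo,len(q),(q.mean(0)-.785*6*vh).round(1) if len(q) else '')
save('s7.png',cv2.resize(c['color'][120:320,320:520],None,fx=3,fy=3))
E
```

```text
t 29.67 tcp [484.6 289.5 244. ] tilt 33.0 az -0.231 F [ 0.   0.5 -1.4] w 18.1 q [ 0.64  0.25  1.76 -0.6   0.83  2.78]
0,60,0 [0.004, -0.001, 0.019] [472. 293. 231.]
0,90,0 [0.029, -0.001, 0.035] [472. 293. 201.]
0,116,0 [0.051, -0.001, 0.049] [472. 293. 175.]
grip [472.4 292.  258.9]
148 16 [469.4 294.5 152.9]
158 17 [470.1 294.3 162.4]
168 21 [469.1 294.4 172.7]
178 17 [469.8 294.5 183.6]
```

View pics/s7.png

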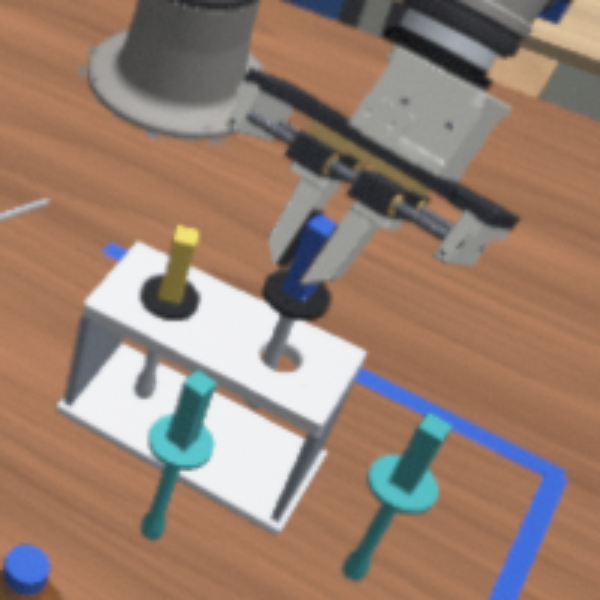

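Emit:
step_arm:
  targets:
    - [[0,0,0.01,0],[0.006,0.001,0.016,0],[0.014,0.001,0.021,0],[0.022,0.001,0.027,0],[0.031,0.001,0.032,0]]

```text
time: 30.13
tool_pos: [473.6, 290.6, 199.2]
tcp_rot: [3.14, 0.995, -0.232]
contact_force: [-0.4, -0.8, -1.5]
grip_width: 18.0
```

```bash
python3 ins.py 0,105,0 0,114,0
python3 - <<'E'
from h import *
c=cam('scene'); P=cloud(c); h=cv2.cvtColor(c['color'],cv2.COLOR_RGB2HSV); g=bot.get_obs()['tool_pos']
m=(np.hypot(P[...,0]-462,P[...,1]-295)<32)&(P[...,2]>142)&(P[...,2]<200)&(h[...,2]<60); q=P[m]; print('collar',len(q),q.mean(0).round(1),np.percentile(q,[5,50,95],axis=0).round(0).tolist())
E
```

```text
t 30.13 tcp [473.6 290.6 199.2] tilt 33.0 az -0.232 F [-0.4 -0.8 -1.5] w 18.0 q [ 0.65  0.29  1.84 -0.67  0.74  2.9 ]
0,105,0 [0.01, -0.002, 0.01] [472. 293. 186.]
0,114,0 [0.018, -0.002, 0.014] [472. 293. 177.]
collar 144 [466.6 296.7 169.4] [[446.0, 278.0, 166.0], [469.0, 298.0, 169.0], [480.0, 314.0, 171.0]]
```

Emit:
step_arm:
  targets:
    - [[0.004,0,0.003,0],[0.009,0,0.006,0],[0.013,0,0.009,0],[0.017,0,0.011,0],[0.017,0,0.011,0]]

```text
time: 30.6
tool_pos: [473.1, 289.9, 176.3]
tcp_rot: [3.135, 0.998, -0.237]
contact_force: [-0.1, -1.0, -1.2]
grip_width: 17.7
```

```bash
python3 ins.py 0,105,0
python3 - <<'E'
from h import *
c=cam('scene'); P=cloud(c); h=cv2.cvtColor(c['color'],cv2.COLOR_RGB2HSV)
m=(np.hypot(P[...,0]-462,P[...,1]-295)<32)&(P[...,2]>142)&(P[...,2]<200)&(h[...,2]<60); q=P[m]; print('collar',len(q),q.mean(0).round(1),np.percentile(q,[5,50,95],axis=0).round(0).tolist())
E
```

```text
t 30.6 tcp [473.1 289.9 176.3] tilt 32.8 az -0.237 F [-0.1 -1.  -1.2] w 17.7 q [ 0.65  0.33  1.87 -0.72  0.7   2.96]
0,105,0 [-0.009, -0.003, -0.003] [472. 293. 186.]
collar 144 [465.7 293.2 152.2] [[446.0, 277.0, 144.0], [468.0, 291.0, 147.0], [478.0, 312.0, 188.0]]
```

Emit:
step_arm:
  targets:
    - [[0,0,0,0],[0,0,0,0],[0,0,0,0],[0,0,0,0],[0,0,0,0]]
  jaw: 0.4

```text
time: 31.07
tool_pos: [473.1, 289.9, 176.8]
tcp_rot: [3.136, 0.998, -0.236]
contact_force: [-1.2, 1.2, 0.8]
grip_width: 46.5
```

Emit:
step_arm:
  targets:
    - [[0,0,0,0],[0,0,0,0],[0,0,0,0],[0,0,0,0],[0,0,0,0]]

```text
time: 31.48
tool_pos: [473.0, 289.9, 176.8]
tcp_rot: [3.136, 0.998, -0.236]
contact_force: [-1.0, 0.3, 0.3]
grip_width: 54.9
```

Emit:
step_arm:
  targets:
    - [[-0.01,0,0,0],[-0.03,0,0,0],[-0.06,0,0,0],[-0.09,0,0,0],[-0.12,0,0,0]]

```text
time: 31.9
tool_pos: [408.5, 305.1, 279.0]
tcp_rot: [3.136, 0.998, -0.236]
contact_force: [0.5, 0.3, 0.1]
grip_width: 55.0
```

```bash
python3 st.py 400 300 400
python3 - <<'E'
from h import *
c=cam('scene'); P=cloud(c); h=cv2.cvtColor(c['color'],cv2.COLOR_RGB2HSV); H,S,V=[h[...,i] for i in range(3)]
m=(np.hypot(P[...,0]-462,P[...,1]-295)<32)&(P[...,2]>142)&(P[...,2]<200)&(V<60); q=P[m]; print('collar',len(q),q.mean(0).round(1),np.percentile(q,[5,50,95],axis=0).round(0).tolist())
m=(np.hypot(P[...,0]-462,P[...,1]-297)<35)&(H>105)&(H<128)&(S>120)&(P[...,2]>150); 
for lo,hi in((152,172),(172,192),(192,208),(206,220)):
    k=m&(P[...,2]>lo)&(P[...,2]<hi); print(lo,k.sum(),P[k].mean(0).round(1))
d=(np.hypot(P[...,0]-530,P[...,1]+162)<75)&(P[...,2]>36)&(P[...,2]<47)
for t,mm in(('or',d&(H<15)&(S>140)),('wh',d&(S<45)&(V>185))):
    k,l,st,cc=cv2.connectedComponentsWithStats(mm.astype(np.uint8))
    for i in range(1,k):
        if st[i,4]>5: print(t,st[i,4],P[l==i].mean(0).round(0),cc[i].round())
save('s8.png',c['color'])
E
```

```text
31.9 [ 0.7793  0.1493  1.7811 -0.5908  0.9728  2.8611] [408.5 305.1 279. ] F [0.5 0.3 0.1]
[[0.527, -0.229, -0.819], [-0.127, -0.973, 0.191], [-0.841, 0.003, -0.542]]
shift to goal, tool axes m: [-0.1055  0.0073 -0.0596] tilt deg 32.8 y yaw -103.3
lat 407.8 r 305.7
collar 117 [466.3 296.2 145.6] [[449.0, 278.0, 144.0], [468.0, 297.0, 146.0], [479.0, 313.0, 148.0]]
152 62 [463.2 295.5 161.6]
172 53 [463.5 296.5 182.1]
192 44 [464.1 295.7 199.9]
206 52 [459.1 295.4 210.8]
or 25 [ 556. -216.   42.] [225. 195.]
or 24 [ 519. -138.   42.] [253. 200.]
or 23 [ 588. -186.   42.] [225. 206.]
wh 31 [ 489. -211.   42.] [242. 184.]
wh 28 [ 467. -165.   41.] [258. 187.]
wh 37 [ 522. -162.   41.] [247. 197.]
```

View pics/s8.png

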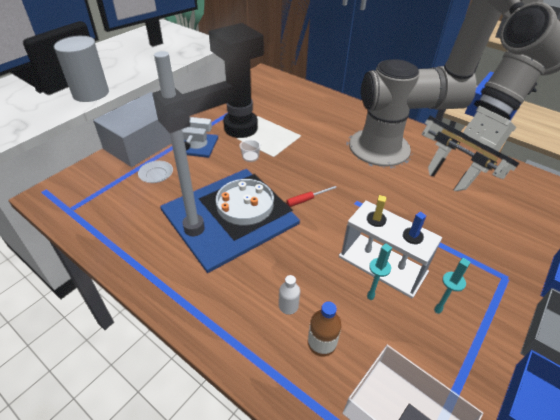

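Run:
```python
from plant import bot
print(bot.close_job())
```

```text
the job is handed in; nothing more can be done
None
```

The job is handed in, at about 32 s. I stirred the dish with the blue rod for two anticlockwise turns from the column side, then hung the rod back in its own hole. How many beads count as clearly shifted is the least certain result.

**How it was done:** The move commands cannot tilt the tool. I leaned it to about 35° by pulling the arm against its reach and joint limits. Back at the stand the gripper was still leaned, so I pivoted the rod upright in the jaws against the hole edge before lowering it.

**Last checks:**
- **Rod:** it hangs upright with its collar top at about 146 mm, resting on the plate. The gripper was clear of it, with only sensor-level force readings.
- **Beads:** all six are in the dish and none spilled. Four were shifted, by about 35 mm or more on the likeliest pairing and at least about 20 mm on any pairing. One orange bead seems to have moved only about 10 mm, and the central white one hardly moved.
- **Everything else:** the last picture shows the yellow rod and the other things apparently where they were. I did not measure them.

**What went less well:**
- **Stirring height:** early in the first turn a wrist joint reached its limit. The rod's foot rose about 10 mm for roughly one move, and the lean eased to 33°. No microscope contact showed in the force readings or pictures.
- **Force while tilting:** the wrist read about 20 N for one move near the robot's own base, and it was gone after I backed out.
- **Joint limit:** one elbow joint (joint 3) read 0.036 rad at full stretch, while its range is stated as starting at 0.04. I can't tell whether that is rounding or a slight overrun.

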